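Pack out the tube rack on the shaker

TASK

The tube rack on the bench shaker has a gap beside it. Try the grey filler blocks in the gap between the rack and the sprung jaw until you find one that slides fully down to the mat and is snug, pressed against the rack by the pushed-back jaw; leave it standing there upright, about half-way along the jaw. A block that is too thick stops in the mouth and one that is too thin stands loose: take it out again and put it back on the bench, and leave the bottle and the well plate where they are.

Things in the scene. Friction and masses are not known exactly. Their poses are not given: they have to be found in the camera images.
- shaker: Low white bench shaker (fixed), 240 x 240 mm, with a 260 x 260 mm platform; the black rubber mat on it has its top 70 mm above the bench. Origin: bench level under its centre; x and y along its sides.
- slot (a point): Point on the shaker's mat at the foot of the sprung steel jaw, half-way along it, where the jaw's face is at rest. x runs along the gap, y from the jaw across the gap to the tube rack, z up. A 30 mm high spring housing stands behind the jaw, from y = -46 to -60 mm.
- jaw (a joint): How far the jaw is pushed back (m), along -y of slot: 0 at rest, 0.008 at its hard stop; it springs back with 2.5 N at 0 to 4 N at the stop. Its steel plate is 100 mm long (x), 51 mm high, 6 mm thick: upright for the lowest 18 mm, above that leaning 20 degrees away from the gap as a lead-in (12 mm at the top).
- tube_rack: Blue rack, 130 (x) x 88 (y) x 45 mm high, cannot shift; tubes stand 13 mm out of the rows far from the gap. Origin: on the mat at the foot of its gap-side face, mid-length; y points into the rack. The resting gap, from slot to here along y, is 14 to 30 mm, different each time. The top 6 mm of that face is bevelled back 4 mm.
- block_thin: Centre of the thin filler block, a plain grey plastic slab standing on edge on the bench: 80 mm long (x), 20 mm thick (y), 95 mm high (z), about 90 g. The three blocks differ only in thickness (20, 26 and 32 mm) and stand in any order. The origin is this centre, 47.5 mm above its underside. Take it across its thickness, near the top.
- block_middle: Centre of the middle filler block, a plain grey plastic slab standing on edge on the bench: 80 mm long (x), 26 mm thick (y), 95 mm high (z), about 115 g. The three blocks differ only in thickness (20, 26 and 32 mm) and stand in any order. The origin is this centre, 47.5 mm above its underside. Take it across its thickness, near the top.
- block_thick: Centre of the thick filler block, a plain grey plastic slab standing on edge on the bench: 80 mm long (x), 32 mm thick (y), 95 mm high (z), about 140 g. The three blocks differ only in thickness (20, 26 and 32 mm) and stand in any order. The origin is this centre, 47.5 mm above its underside. Take it across its thickness, near the top.
- well_plate_c (a point): Centre of a bystander: white well plate lying on the bench, 86 x 128 x 12 mm.
- reagent_bottle_c (a point): Centre of a bystander: amber bottle standing on the bench, 64 mm across, 130 mm high.
Things that resemble listed ones, but are neither listed nor needed, are in the scene too. What is shaped like the block_middle but green or yellow is not meant.

How it is judged:
By the outcome, as a careful person would: the job done as asked, in the order asked, and still so for the second after the job is handed in, with the robot touching nothing.
It also fails if it takes over 72 s, if anything falls off the work surface, if the arm or the gripper's body presses on something with over 40 N, if the wrist force passes 120 N, or if a joint passes its speed limit or range.

ROBOT

A 6-joint arm with a two-finger parallel gripper is mounted at the origin on the work surface. World frame = base frame: x ahead of the robot, y to its left, z up, the work surface at z = 0. Lengths are in m, angles in rad, forces in N, time in s.
With the tool pointing down it reaches from about 0.3 to 0.825 m from the base axis. Payload 5.4 kg.
Tool frame: the origin (TCP) lies at the very end of the fingers, on their centre line; the grasp point (between the pads) lies arm.tcp_to_grasp behind it (arm.tcp_to_grasp is the distance from the TCP to the grasp point, in m); z points along the fingers, x is the direction in which the jaws open and shut, and the axes are right-handed (so a half turn about z gives the same grasp; the last joint's range is limited). The gripper opens to 92 mm and grips with 3 to 60 N. Pads are 20 mm wide; open, the fingers measure 128 mm over their backs; the gripper's body (75 mm by 189 mm) begins 69 mm behind the grasp point.
Start: joints at [1.026, 0.158, 1.597, -0, 1.386, -0.21], TCP at [0.189, 0.543, 0.215] pointing down, gripper open.
Joint ranges: [-2.91, 2.91], [-0.94, 2.29], [0.18, 2.7], [-1.29, 4.43], [0.17, 2.64], [-3, 3]. Speed limits (rad/s): [2.57, 2.57, 3.14, 3.14, 3.14, 3.14].

INTERFACE

Orientations are given as [roll, pitch, yaw] about the fixed x, y, z axes, in that order (R = Rz(yaw) Ry(pitch) Rx(roll)).
In Python, from workcell import sensors, eyes, arm gives the robot as it stands.
- The arm moves only by the tool servo_tool, never from a script. Its argument "rows" is one flat list of numbers, 7 for each row, row after row: the shift along the tool's x, y, z in cm, then the turn, a rotation vector about the tool's x, y, z in degrees, then the closure, from 0 (fully open) to 1 (shut). In form: [tx, ty, tz, ax, ay, az, gripper, tx, ty, tz, ax, ay, az, gripper, ...]. A call has 1 to 8 rows; each row is the pose to reach, as a shift and turn from the pose measured when the call began, along the tool's axes at that moment; what a row does not reach only later rows make up. A row lasts 1/12 s, in which the tool goes at most 41.7 mm and 7.16 degrees, less where a joint would pass 70% of its speed; a pose out of reach is approached as far as the arm can. A call with a gripper value outside its range is refused whole. The fingers move at their own pace and stop on an object; the grip force is fixed at half the most. Time passes only in rows, so rows that repeat a pose let the fingers close. It gives the time, the measured TCP pose, the force and the opening at its end, in the units of the state.
- sensors.observe(): the state, without advancing time (a new reading comes with each control period).
- eyes.capture(name): name is "scene" or "top"; returns a dict with "pixels" (400x640x3 uint8, red, green, blue), "fx", "fy", "cx", "cy" (pixels), "xyz" and "orientation" of the camera in the world. Camera axes: x right, y down, z forward; pixel columns grow to the right and rows downward; lengths in m; the calibration is good to about 2 mm. A picture is of the moment at which its call begins. There is no depth.
- arm.finish_job(): hands the job in, once; it reports no verdict.
The state is a dict: "time_s": time; "qpos": joint angles; "qd": joint speeds; "joint_torque": joint torques, N m; "tool_pos": TCP position; "tcp_rot": TCP orientation; "force": force on the tool from outside, world axes, zero at the start; "wrist_torque": the same for the moment, N m; "grip_width": opening from 0.0 (shut) to 1.0 (fully open).
Only numpy, scipy, OpenCV 4.12 (cv2) and the standard library are available. Lean on these libraries where they do the work, as an engineer would, in place of code of your own. Each camera call takes 0.05 s, during which the arm holds its last target.

## Working session

There is one attempt and no reset: what is moved stays moved. The work goes in short steps, Python scripts to look and compute and a tool call to move; the robot and the scene stay as the last step left them, time stands still between calls to the robot, and variables do not carry over. Pictures are saved under pics/ and viewed, and the job is handed in when it is done.

Besides the shell and the picture viewer there is one more tool, called after ">>>" in YAML: its name, and indented under it one key for each argument. servo_tool: Moves the arm, as the interface text tells. Its arguments: {"type":"object","properties":{"rows":{"type":"array","items":{"type":"number"}}},"required":["rows"]}

```bash
ls; mkdir -p pics; cat > h.py <<'E'
import numpy as np,cv2
from workcell import sensors,eyes,arm
from scipy.spatial.transform import Rotation as R
def cap(n,f=None):
    c=eyes.capture(n)
    if f: cv2.imwrite('pics/'+f,c['pixels'][:,:,::-1])
    return c
def rot(c):
    o=np.array(c['orientation'],float)
    return o if o.shape==(3,3) else R.from_euler('xyz',o).as_matrix()
def back(c,u,v,z):
    d=rot(c)@np.array([(u-c['cx'])/c['fx'],(v-c['cy'])/c['fy'],1]); p=np.array(c['xyz'])
    return p+d*(z-p[2])/d[2]
def proj(c,P):
    q=rot(c).T@(np.array(P)-c['xyz']); return q[0]/q[2]*c['fx']+c['cx'],q[1]/q[2]*c['fy']+c['cy']
def crop(c,x0,y0,x1,y1,s,f):
    cv2.imwrite('pics/'+f,cv2.resize(c['pixels'][y0:y1,x0:x1,::-1],None,fx=s,fy=s,interpolation=cv2.INTER_CUBIC))
E
python3 - <<'E'
from h import *
for n in('scene','top'):
    c=cap(n,n+'0.png'); print(n,c['xyz'],c['orientation'],c['fx'],c['cx'],c['cy'])
s=sensors.observe();print(s,arm.tcp_to_grasp)
E
```

```text
pics
scene [ 0.90545845 -0.59099421  1.04166088] [-2.5743582   0.01408369  0.56005475] 422.7301720302989 315.240674686145 198.82578624376762
top [ 0.36062139 -0.08959616  1.21992974] [-2.97508886e+00  1.63980270e-03 -1.55459802e+00] 483.20818345444064 324.3168346635596 207.03020122134785
{'time_s': 0.1, 'qpos': array([ 1.02588934e+00,  1.58988445e-01,  1.59809962e+00, -1.18038316e-05,
        1.38621128e+00, -2.10113887e-01]), 'qd': array([-0.00052827, -0.00060062, -0.0063354 , -0.00108984,  0.0004733 ,
       -0.00119018]), 'joint_torque': array([ 2.45264637e-04, -3.86501527e+01, -3.22961068e+01,  7.03441934e-02,
        3.38891661e-02, -5.98097631e-05]), 'tool_pos': array([0.18865948, 0.54256668, 0.21371938]), 'tcp_rot': array([-3.14124803e+00,  1.67156873e-03,  1.23600569e+00]), 'force': array([ 0.4548654 ,  0.09168761, -0.18122447]), 'wrist_torque': array([-0.04265185, -0.03137721, -0.02402681]), 'grip_width': 0.9993467171070781} 0.0187
```

View pics/scene0.png

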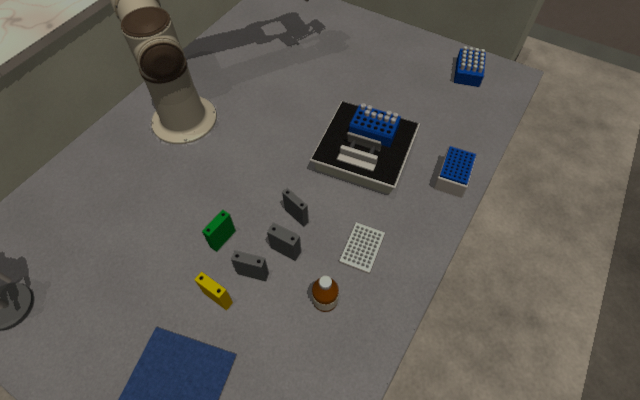

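View pics/top0.png

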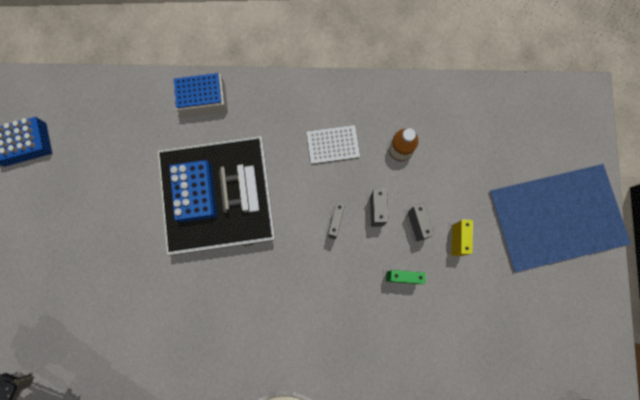

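Top view: grey blocks at about (337,220), (380,207) and (420,222); green (406,277) and yellow (462,237) are decoys. On the shaker, the rack is at (191,190) and the jaw at about (224,190). I'll enlarge.

```bash
python3 - <<'E'
from h import *
c=cap('top'); crop(c,320,180,440,250,6.5,'t1.png'); crop(c,155,130,280,260,4.6,'t2.png')
c=cap('scene'); crop(c,225,180,325,285,5.5,'s1.png'); crop(c,305,95,425,195,6,'s2.png')
E
```

```text
(no output)
```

View pics/t1.png

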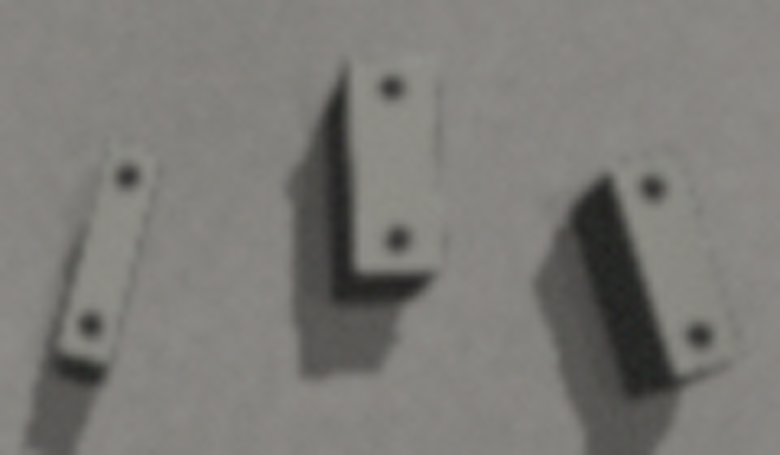

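View pics/t2.png

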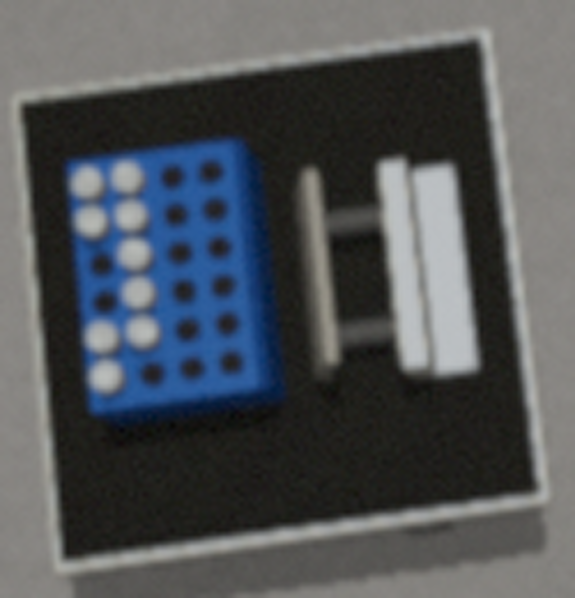

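View pics/s1.png

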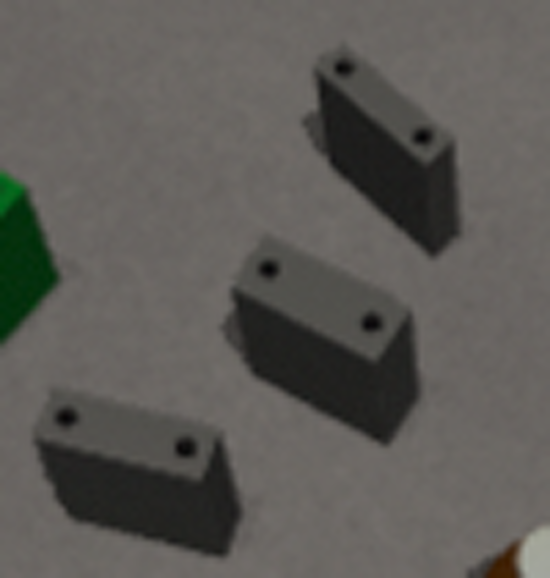

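View pics/s2.png

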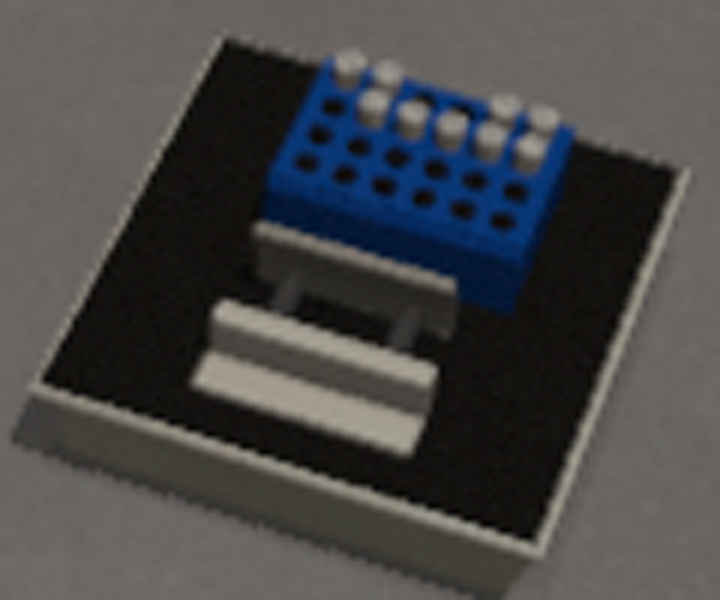

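```bash
python3 - <<'E'
from h import *
def g(c,x0,y0,x1,y1,s,f):
    i=np.clip((c['pixels'][y0:y1,x0:x1,::-1]/255.)**.5*255,0,255).astype(np.uint8)
    i=cv2.resize(i,None,fx=s,fy=s,interpolation=cv2.INTER_CUBIC)
    for k in range(x0,x1,5): cv2.line(i,((k-x0)*s,0),((k-x0)*s,8 if k%10 else 16),(0,255,255),1)
    for k in range(y0,y1,5): cv2.line(i,(0,(k-y0)*s),(8 if k%10 else 16,(k-y0)*s),(0,255,255),1)
    cv2.imwrite('pics/'+f,i)
c=cap('top'); g(c,195,155,265,225,8,'t3.png')
c=cap('scene'); g(c,330,115,410,175,10,'s3.png')
E
```

```text
(no output)
```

View pics/t3.png

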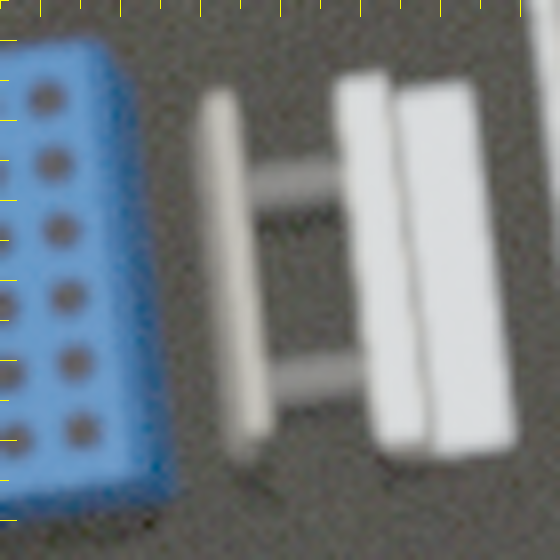

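View pics/s3.png

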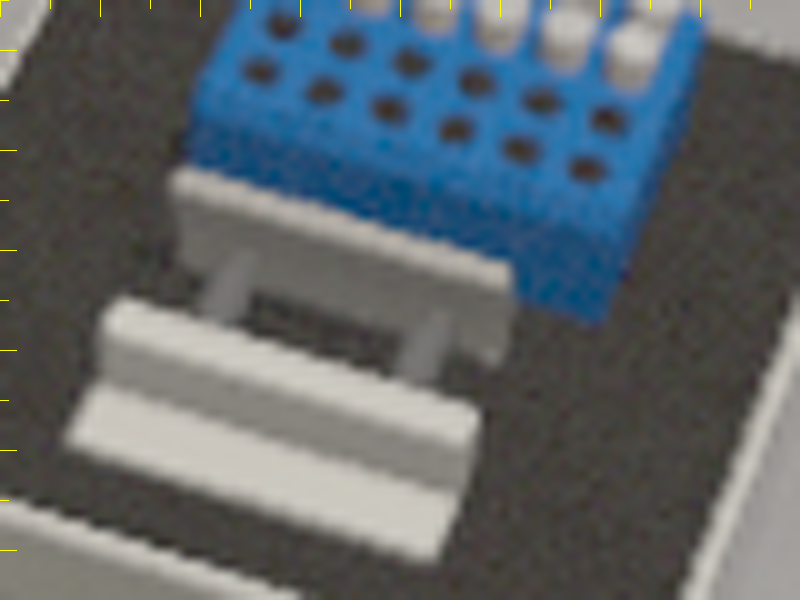

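```bash
cat > fit.py <<'E'
from h import *
from scipy.optimize import least_squares
ct=cap('top');cs=cap('scene')
T=lambda x,y:(195+x/8,155+y/8)
T2=lambda x,y:(155+x/4.6,130+y/4.6)
S=lambda x,y:(330+x/10,115+y/10)
S2=lambda x,y:(305+x/6,95+y/6)
# shaker corners
for p in [(17,100),(488,32),(546,497),(62,570)]: print('top',np.round(back(ct,*T2(*p),.07),4))
for p in [(222,38),(688,172),(537,553),(35,388)]: print('scn',np.round(back(cs,*S2(*p),.07),4))
# (cam,px,frame point fn) ; params: x,y,yaw,gap,rackdx
def sl(x,y,z): return lambda g,d:(x,y,z)
def rk(x,y,z): return lambda g,d:(x+d,y+g,z)
obs=[('t',T(203,92),sl(50,-12,121)),('t',T(236,92),sl(50,-18.5,120)),('t',T(273,435),sl(-50,-18.5,120)),('t',T(243,440),sl(-50,-12,121)),
('t',T(97,40),rk(65,4,115)),('t',T(135,475),rk(-65,4,115)),('t',T(173,494),rk(-65,0,70)),
('t',T(335,76),sl(50,-46,100)),('t',T(378,445),sl(-50,-46,100)),
('s',S(172,190),sl(50,-18.5,120)),('s',S(510,284),sl(-50,-18.5,120)),('s',S(600,322),rk(-65,0,70)),('s',S(628,225),rk(-65,4,115)),('s',S(200,95),rk(65,4,115)),
]
def res(p,full=False):
    x,y,a,g,d=p[:5]; off={'t':p[5:7],'s':p[7:9]}
    r=[]
    for c,uv,f in obs:
        q=np.array(f(g,d)); w=R.from_euler('z',a).apply([q[0]/1e3,q[1]/1e3,0])+[x,y,q[2]/1e3]
        cam=ct if c=='t' else cs
        r+=list(np.array(proj(cam,w))-uv+off[c])
    r=np.array(r)
    return r.reshape(-1,2) if full else np.r_[r,np.array(p[5:9])*1.5]
s=least_squares(res,[.45,.2,0,22,0]+[0]*4,x_scale=[.01,.01,.1,1,1,1,1,1,1],loss='soft_l1')
print(np.round(s.x,4));print(np.round(res(s.x,True),1).tolist())
E
python3 fit.py
```

```text
top [0.6853 0.3253 0.07  ]
top [0.7271 0.0747 0.07  ]
top [0.4768 0.0351 0.07  ]
top [0.435  0.2838 0.07  ]
scn [0.4418 0.2835 0.07  ]
scn [0.6924 0.3246 0.07  ]
scn [0.7315 0.0734 0.07  ]
scn [0.4826 0.0335 0.07  ]
[ 0.5852  0.1621  0.1586 18.0175  9.8619 -0.0274  0.4487  0.596   0.5928]
[[0.7, 0.9], [-0.5, 0.6], [-0.5, -0.6], [0.4, -0.9], [-1.0, -0.1], [0.0, -0.6], [1.2, -0.3], [0.3, 3.1], [-0.3, -2.1], [32.8, 9.7], [-34.3, -9.9], [-41.4, -11.7], [-42.9, -13.1], [42.6, 12.8]]
```

```bash
sed -i "s/S(172,190),sl(50/S(172,190),sl(-50/;s/S(510,284),sl(-50/S(510,284),sl(50/;s/S(600,322),rk(-65/S(600,322),rk(65/;s/S(628,225),rk(-65/S(628,225),rk(65/;s/S(200,95),rk(65/S(200,95),rk(-65/;/T(335,76)/d" fit.py; python3 fit.py | tail -4
```

```text
scn [0.4826 0.0335 0.07  ]
[5.86300e-01 1.62200e-01 1.51700e-01 1.81673e+01 8.40840e+00 1.59000e-02
 5.54900e-01 6.62000e-01 3.17300e-01]
[[0.9, 0.6], [-0.4, 0.3], [-0.6, -0.8], [0.2, -1.2], [-0.7, 0.1], [-0.2, -0.3], [1.1, -0.1], [-0.1, -0.8], [-0.7, 0.2], [-0.0, 0.9], [-0.3, -0.5], [-0.1, -0.6]]
```

```bash
cat > mv.py <<'E'
from h import *
def to(p,yaw):
    s=sensors.observe(); Rm=R.from_euler('xyz',s['tcp_rot']); d=Rm.inv().apply(np.array(p)-s['tool_pos'])*100
    t=R.from_euler('xyz',[np.pi,0,yaw]); rv=np.degrees((Rm.inv()*t).as_rotvec())
    print('t',s['time_s'],'pos',np.round(s['tool_pos'],4),'yaw',round(s['tcp_rot'][2],4),'F',np.round(s['force'],1),'w',round(s['grip_width'],3),'| shift cm',np.round(d,2),'rot deg',np.round(rv,1))
E
python3 - <<'E'
from mv import *
ct=cap('top');cs=cap('scene')
A=lambda x,y:back(ct,320+x/6.5,180+y/6.5,.095)
B=lambda x,y:back(cs,225+x/5.5,180+y/5.5,.095)
for n,a,b,c,d in [('thin',(127,176),(90,325),(423,136),(344,67)),('thick',(391,88),(398,239),(371,322),(268,269)),('mid',(653,188),(699,335),(186,447),(66,416))]:
    for F,p,q in ((A,a,b),(B,c,d)):
        P,Q=F(*p),F(*q);v=P-Q;print(n,np.round((P+Q)/2,4),'yaw',round(np.arctan2(v[1],v[0]),3),'L',round(np.hypot(*v[:2]),4))
E
```

```text
thin [ 0.5228 -0.1143  0.095 ] yaw -0.229 L 0.0561
thin [ 0.5264 -0.1146  0.095 ] yaw -0.234 L 0.056
thick [ 0.5563 -0.2177  0.095 ] yaw 0.043 L 0.0557
thick [ 0.5599 -0.2182  0.095 ] yaw 0.04 L 0.0559
mid [ 0.522  -0.3193  0.095 ] yaw 0.285 L 0.0556
mid [ 0.5252 -0.3195  0.095 ] yaw 0.287 L 0.0568
```

```bash
python3 - <<'E'
from mv import *
to([.5246,-.1144,.20],1.34)
E
```

```text
t 0.6 pos [0.1889 0.543  0.2146] yaw 1.236 F [ 0.5  0.5 -0.2] w 1.002 | shift cm [-51.07  53.3    1.46] rot deg [-0.  0. -6.]
```

>>> servo_tool:
  rows: [-51.1, 53.3, 1.5, 0, 0, -6, 0, -51.1, 53.3, 1.5, 0, 0, -6, 0, -51.1, 53.3, 1.5, 0, 0, -6, 0, -51.1, 53.3, 1.5, 0, 0, -6, 0, -51.1, 53.3, 1.5, 0, 0, -6, 0, -51.1, 53.3, 1.5, 0, 0, -6, 0, -51.1, 53.3, 1.5, 0, 0, -6, 0, -51.1, 53.3, 1.5, 0, 0, -6, 0]

```text
time_s: 1.27
tool_pos: [0.3409, 0.2445, 0.2081]
tcp_rot: [3.141, -0.001, 1.341]
force: [1.0, -0.8, 0.1]
grip_width: 1.002
```

```bash
python3 - <<'E'
from mv import *
to([.5246,-.1144,.20],1.34)
E
```

```text
t 1.2667 pos [0.3409 0.2445 0.2081] yaw 1.3412 F [ 1.  -0.8  0.1] w 1.002 | shift cm [-30.77  26.06   0.82] rot deg [ 0.1 -0.   0.1]
```

>>> servo_tool:
  rows: [-30.8, 26.1, 0.8, 0, 0, 0, 0, -30.8, 26.1, 0.8, 0, 0, 0, 0, -30.8, 26.1, 0.8, 0, 0, 0, 0, -30.8, 26.1, 0.8, 0, 0, 0, 0, -30.8, 26.1, 0.8, 0, 0, 0, 0, -30.8, 26.1, 0.8, 0, 0, 0, 0, -30.8, 26.1, 0.8, 0, 0, 0, 0, -30.8, 26.1, 0.8, 0, 0, 0, 0]

```text
time_s: 1.93
tool_pos: [0.4927, -0.0528, 0.2017]
tcp_rot: [3.14, -0.001, 1.341]
force: [0.8, 0.7, 1.4]
grip_width: 0.999
```

>>> servo_tool:
  rows: [0, 0, 0, 0, 0, 0, 0]

```text
time_s: 2.02
tool_pos: [0.4948, -0.0586, 0.2017]
tcp_rot: [3.138, 0.002, 1.335]
force: [0.6, 0.0, -0.6]
grip_width: 1.003
```

```bash
python3 - <<'E'
from mv import *
to([.5246,-.1144,.065],1.34)
E
```

```text
t 2.0167 pos [ 0.4948 -0.0586  0.2017] yaw 1.3351 F [ 0.6  0.  -0.6] w 1.003 | shift cm [-4.71  4.16 13.69] rot deg [ 0.2  0.1 -0.3]
```

>>> servo_tool:
  rows: [-4.7, 4.2, 0, 0.2, 0, -0.3, 0, -4.7, 4.2, 0, 0.2, 0, -0.3, 0, -4.7, 4.2, 0, 0.2, 0, -0.3, 0, -4.7, 4.2, 3.5, 0.2, 0, -0.3, 0, -4.7, 4.2, 6, 0.2, 0, -0.3, 0, -4.7, 4.2, 8, 0.2, 0, -0.3, 0, -4.7, 4.2, 8, 0.2, 0, -0.3, 0]

```text
time_s: 2.6
tool_pos: [0.5214, -0.1119, 0.1173]
tcp_rot: [-3.133, -0.001, 1.341]
force: [-0.7, 0.3, -0.4]
grip_width: 1.0
```

```bash
python3 - <<'E'
from mv import *
to([.5246,-.1144,.066],1.34)
c=cap('top'); crop(c,310,170,400,250,7,'t4.png')
c=cap('scene'); crop(c,250,140,350,240,6,'s4.png')
E
```

```text
t 2.6 pos [ 0.5214 -0.1119  0.1173] yaw 1.3406 F [-0.7  0.3 -0.4] w 1.0 | shift cm [-0.18  0.42  5.13] rot deg [-0.5 -0.   0. ]
```

View pics/t4.png

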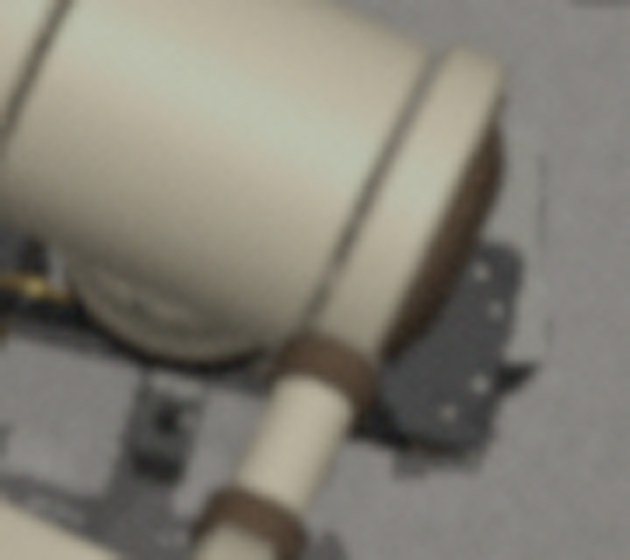

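View pics/s4.png

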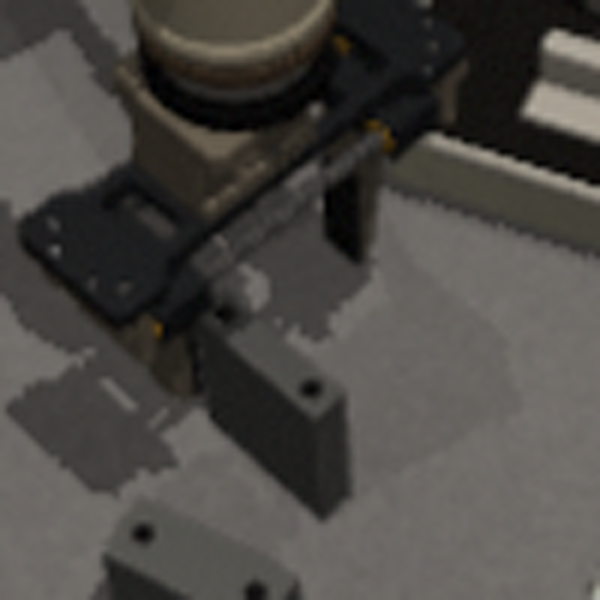

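>>> servo_tool:
  rows: [-0.2, 0.4, 1, -0.5, 0, 0, 0, -0.2, 0.4, 3, -0.5, 0, 0, 0, -0.2, 0.4, 5.1, -0.5, 0, 0, 0, -0.2, 0.4, 5.1, -0.5, 0, 0, 0, -0.2, 0.4, 5.1, -0.5, 0, 0, 0, -0.2, 0.4, 5.1, -0.5, 0, 0, 0]

```text
time_s: 3.2
tool_pos: [0.5292, -0.1167, 0.0733]
tcp_rot: [3.131, 0.002, 1.341]
force: [-0.1, -0.2, 0.2]
grip_width: 1.003
```

```bash
python3 - <<'E'
from mv import *
to([.5246,-.1144,.066],1.34)
c=cap('scene'); crop(c,250,140,350,240,6,'s5.png')
E
```

```text
t 3.2 pos [ 0.5292 -0.1167  0.0733] yaw 1.3412 F [-0.1 -0.2  0.2] w 1.003 | shift cm [ 0.12 -0.51  0.72] rot deg [0.6 0.1 0.1]
```

View pics/s5.png

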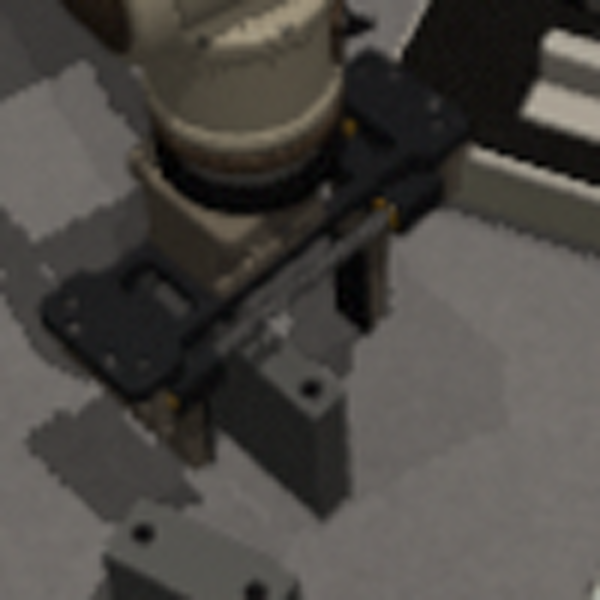

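>>> servo_tool:
  rows: [0.1, -0.5, 0.7, 0.6, 0, 0, 0, 0.1, -0.5, 0.7, 0.6, 0, 0, 0, 0.1, -0.5, 0.7, 0.6, 0, 0, 0, 0.1, -0.5, 0.7, 0.6, 0, 0, 0]

```text
time_s: 3.58
tool_pos: [0.5249, -0.1148, 0.0666]
tcp_rot: [3.14, 0.002, 1.341]
force: [-0.2, 0.2, 0.2]
grip_width: 0.999
```

```bash
python3 - <<'E'
from mv import *
to([.5246,-.1144,.066],1.34)
E
```

```text
t 3.5833 pos [ 0.5249 -0.1148  0.0666] yaw 1.3412 F [-0.2  0.2  0.2] w 0.999 | shift cm [ 0.03 -0.04  0.06] rot deg [0.1 0.1 0.1]
```

>>> servo_tool:
  rows: [0, 0, 0, 0, 0, 0, 1, 0, 0, 0, 0, 0, 0, 1, 0, 0, 0, 0, 0, 0, 1, 0, 0, 0, 0, 0, 0, 1, 0, 0, 0, 0, 0, 0, 1, 0, 0, 0, 0, 0, 0, 1, 0, 0, 0, 0, 0, 0, 1, 0, 0, 0, 0, 0, 0, 1]

```text
time_s: 4.25
tool_pos: [0.5249, -0.1148, 0.0666]
tcp_rot: [3.14, 0.002, 1.341]
force: [0.3, -0.3, -0.4]
grip_width: 0.444
```

>>> servo_tool:
  rows: [0, 0, 0, 0, 0, 0, 1, 0, 0, 0, 0, 0, 0, 1, 0, 0, 0, 0, 0, 0, 1]

```text
time_s: 4.5
tool_pos: [0.5249, -0.1148, 0.0666]
tcp_rot: [3.14, 0.002, 1.341]
force: [-0.2, -1.1, 0.3]
grip_width: 0.226
```

>>> servo_tool:
  rows: [0, 0, 0, 0, 0, 0, 1, 0, 0, -3, 0, 0, 0, 1, 0, 0, -6, 0, 0, 0, 1, 0, 0, -9, 0, 0, 0, 1, 0, 0, -12, 0, 0, 0, 1, 0, 0, -15.5, 0, 0, 0, 1, 0, 0, -15.5, 0, 0, 0, 1, 0, 0, -15.5, 0, 0, 0, 1]

```text
time_s: 5.17
tool_pos: [0.5261, -0.115, 0.2239]
tcp_rot: [3.136, 0.003, 1.341]
force: [-0.7, -0.0, -2.0]
grip_width: 0.211
```

```bash
python3 - <<'E'
from mv import *
to([.5851,.1696,.220],1.728)
c=cap('scene'); crop(c,230,60,350,240,3,'s6.png')
E
```

```text
t 5.1667 pos [ 0.5261 -0.115   0.2239] yaw 1.3412 F [-0.7 -0.  -2. ] w 0.211 | shift cm [29.06 -0.74  0.3 ] rot deg [  0.3   0.2 -22.2]
```

View pics/s6.png

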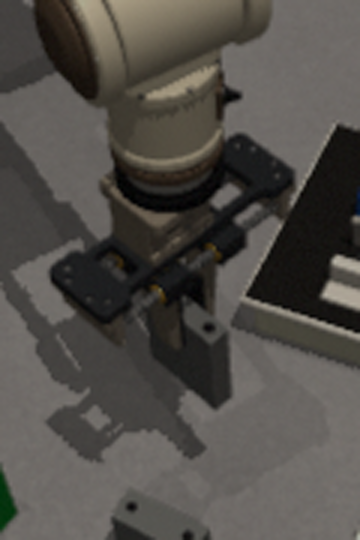

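>>> servo_tool:
  rows: [4, 0, 0.3, 0.3, 0, -4, 1, 8, 0, 0.3, 0.3, 0, -8, 1, 12, -0.2, 0.3, 0.3, 0, -12, 1, 16, -0.4, 0.3, 0.3, 0, -16, 1, 20, -0.5, 0.3, 0.3, 0.2, -20, 1, 24, -0.6, 0.3, 0.3, 0.2, -22.2, 1, 27, -0.7, 0.3, 0.3, 0.2, -22.2, 1, 29, -0.7, 0.3, 0.3, 0.2, -22.2, 1]

```text
time_s: 5.88
tool_pos: [0.5825, 0.1727, 0.2149]
tcp_rot: [-3.133, -0.003, 1.731]
force: [0.2, -0.1, -0.5]
grip_width: 0.216
```

```bash
python3 - <<'E'
from mv import *
to([.5851,.1696,.220],1.728)
E
```

```text
t 5.8833 pos [0.5825 0.1727 0.2149] yaw 1.7312 F [ 0.2 -0.1 -0.5] w 0.216 | shift cm [-0.35  0.21 -0.51] rot deg [-0.5 -0.2  0.2]
```

Settle above the gap, then look.

>>> servo_tool:
  rows: [-0.35, 0.2, 0, -0.5, -0.2, 0, 1, -0.35, 0.2, 0, -0.5, -0.2, 0, 1, -0.35, 0.2, 0, -0.5, -0.2, 0, 1, -0.35, 0.2, 0, -0.5, -0.2, 0, 1]

```text
time_s: 6.22
tool_pos: [0.5845, 0.1682, 0.2139]
tcp_rot: [-3.14, 0.001, 1.73]
force: [0.4, -0.1, -0.2]
grip_width: 0.214
```

```bash
python3 - <<'E'
from mv import *
to([.5851,.1696,.220],1.728)
c=cap('scene'); crop(c,300,70,430,200,6,'s7.png')
c=cap('top'); crop(c,150,130,280,260,5,'t7.png')
E
```

```text
t 6.2167 pos [0.5845 0.1682 0.2139] yaw 1.7297 F [ 0.4 -0.1 -0.2] w 0.214 | shift cm [ 0.13  0.08 -0.61] rot deg [-0.1  0.   0.1]
```

View pics/s7.png

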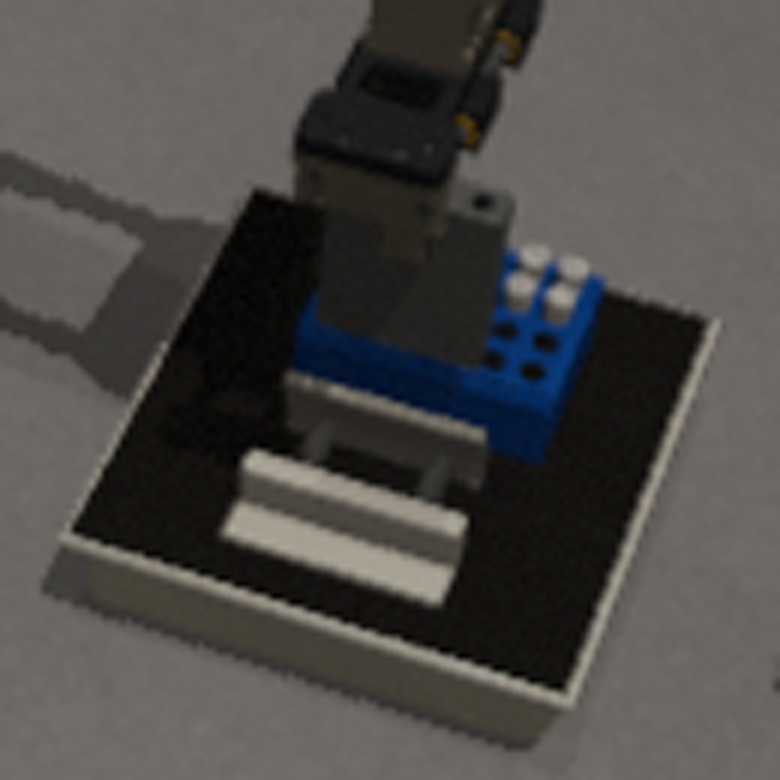

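View pics/t7.png

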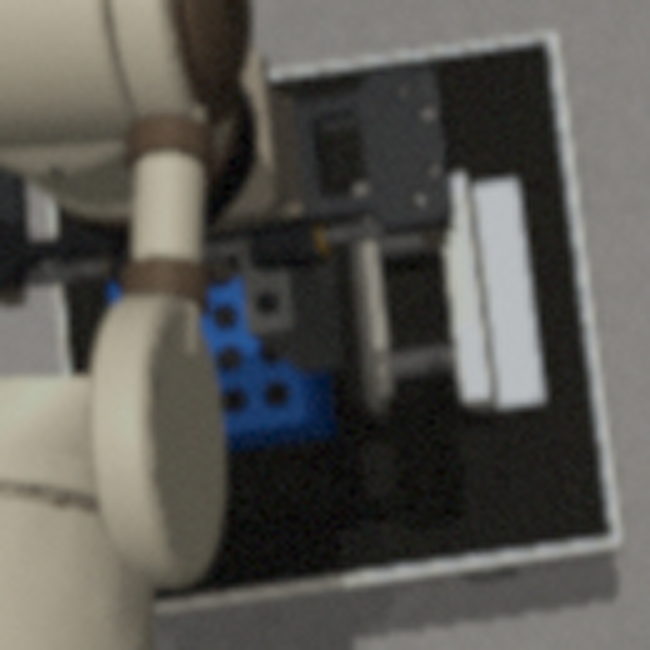

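```bash
python3 - <<'E'
from mv import *
cs=cap('scene');ct=cap('top')
S=np.array([.5863,.1622,0]);
def loc(w): 
    return np.round(R.from_euler('z',-.155).apply(np.array(w)-S)*1e3,1)
for p in [(322,322),(480,366)]: print('bottom -y edge',loc(back(cs,300+p[0]/6,70+p[1]/6,.1473)))
print('hole scene',loc(back(cs,300+485/6,70+203/6,.2423)))
print('hole top',loc(back(ct,150+267/5,130+302/5,.2423)))
print('bot top-view right corner',loc(back(ct,150+343/5,130+368/5,.1473)))
print('tcp',loc(sensors.observe()['tool_pos']))
E
```

```text
bottom -y edge [-36.1  -1.5 147.3]
bottom -y edge [ 41.1   0.9 147.3]
hole scene [ 30.1   6.3 242.3]
hole top [-29.8   7.3 242.3]
bot top-view right corner [-42.3  -2.2 147.3]
tcp [-2.00e-01  6.50e+00  2.15e+02]
```

>>> servo_tool:
  rows: [0.05, 0.05, 1.5, 0, 0, 0, 1, 0.05, 0.05, 3, 0, 0, 0, 1, 0.05, 0.05, 4, 0, 0, 0, 1, 0.05, 0.05, 4.5, 0, 0, 0, 1, 0.05, 0.05, 4.5, 0, 0, 0, 1]

```text
time_s: 6.83
tool_pos: [0.5847, 0.1689, 0.1686]
tcp_rot: [-3.14, 0.0, 1.73]
force: [0.2, -0.3, -0.7]
grip_width: 0.212
```

>>> servo_tool:
  rows: [0, 0, 0.5, 0, 0, 0, 1, 0, 0, 1, 0, 0, 0, 1, 0, 0, 1.3, 0, 0, 0, 1, 0, 0, 1.5, 0, 0, 0, 1]

```text
time_s: 7.17
tool_pos: [0.5849, 0.1696, 0.154]
tcp_rot: [-3.141, -0.001, 1.73]
force: [0.7, 3.9, 1.7]
grip_width: 0.217
```

```bash
python3 - <<'E'
from mv import *
to([.5851,.1696,.1366],1.728)
E
```

```text
t 7.1667 pos [0.5849 0.1696 0.154 ] yaw 1.7297 F [0.7 3.9 1.7] w 0.217 | shift cm [-0.01  0.02  1.74] rot deg [-0.  -0.1  0.1]
```

>>> servo_tool:
  rows: [0, 0, 0.5, 0, 0, 0, 1, 0, 0, 1, 0, 0, 0, 1, 0, 0, 1.4, 0, 0, 0, 1, 0, 0, 1.6, 0, 0, 0, 1, 0, 0, 1.7, 0, 0, 0, 1, 0, 0, 1.7, 0, 0, 0, 1]

```text
time_s: 7.67
tool_pos: [0.5845, 0.1697, 0.1367]
tcp_rot: [-3.14, -0.001, 1.73]
force: [-1.2, 3.5, -0.6]
grip_width: 0.215
```

```bash
python3 - <<'E'
from mv import *
to([.5851,.1696,.1366],1.728)
c=cap('scene'); crop(c,300,70,430,200,6,'s8.png')
E
```

```text
t 7.6667 pos [0.5845 0.1697 0.1367] yaw 1.7297 F [-1.2  3.5 -0.6] w 0.215 | shift cm [-0.02  0.06  0.01] rot deg [-0.1 -0.1  0.1]
```

View pics/s8.png

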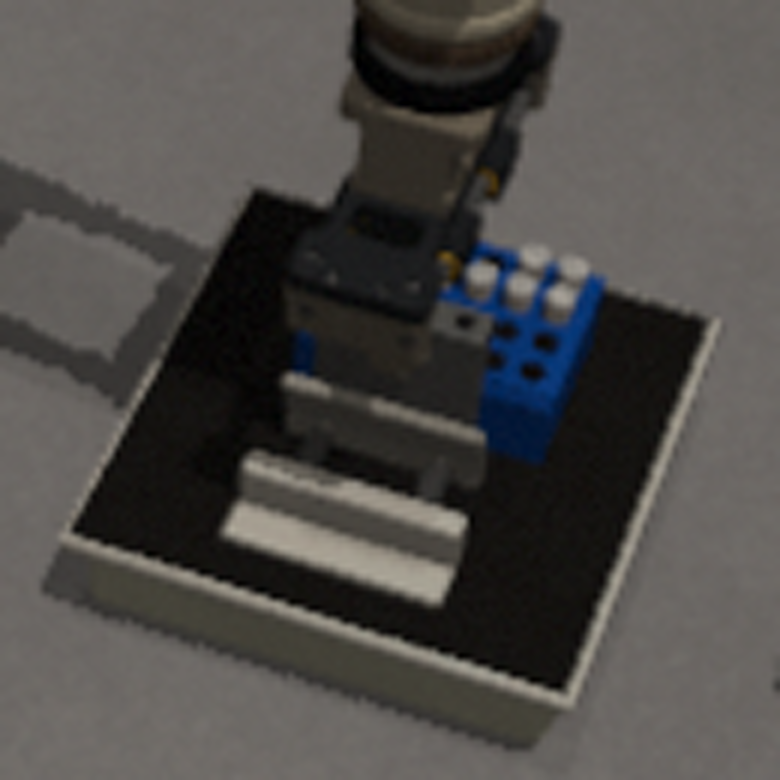

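>>> servo_tool:
  rows: [0.1, 0, 0, 0, 0, 0, 1, 0.1, 0, 0, 0, 0, 0, 1, 0.1, 0, 0, 0, 0, 0, 1]

```text
time_s: 7.97
tool_pos: [0.5843, 0.1705, 0.1366]
tcp_rot: [-3.139, -0.001, 1.73]
force: [-0.6, 1.3, -0.7]
grip_width: 0.216
```

>>> servo_tool:
  rows: [0.1, 0, 0, 0, 0, 0, 1, 0.1, 0, 0, 0, 0, 0, 1, 0.1, 0, 0, 0, 0, 0, 1]

```text
time_s: 8.22
tool_pos: [0.5844, 0.1711, 0.1367]
tcp_rot: [-3.14, -0.0, 1.73]
force: [-1.0, 0.6, -0.3]
grip_width: 0.219
```

>>> servo_tool:
  rows: [0.1, 0, 0, 0, 0, 0, 1, 0.1, 0, 0, 0, 0, 0, 1, 0.1, 0, 0, 0, 0, 0, 1]

```text
time_s: 8.47
tool_pos: [0.5844, 0.1714, 0.1367]
tcp_rot: [-3.14, 0.001, 1.73]
force: [-1.0, -2.5, -0.3]
grip_width: 0.211
```

>>> servo_tool:
  rows: [-0.05, 0, 0, 0, 0, 0, 1, -0.05, 0, 0, 0, 0, 0, 0.5, -0.05, 0, 0, 0, 0, 0, 0.5, -0.05, 0, 0, 0, 0, 0, 0.5, -0.05, 0, 0, 0, 0, 0, 0.5, -0.05, 0, 0, 0, 0, 0, 0.5]

```text
time_s: 8.97
tool_pos: [0.5845, 0.171, 0.1367]
tcp_rot: [-3.14, 0.001, 1.73]
force: [0.2, 0.5, 0.0]
grip_width: 0.497
```

>>> servo_tool:
  rows: [0, 0, -1.5, 0, 0, 0, 0.5, 0, 0, -3.5, 0, 0, 0, 0.5, 0, 0, -6.5, 0, 0, 0, 0.5, 0, 0, -10, 0, 0, 0, 0.5, 0, 0, -14, 0, 0, 0, 0.5, 0, 4, -14, 0, 0, 0, 0.5, 0, 8, -14, 0, 0, 0, 0.5, 0, 8, -14, 0, 0, 0, 0.5]

```text
time_s: 9.63
tool_pos: [0.6681, 0.1838, 0.272]
tcp_rot: [-3.138, 0.001, 1.729]
force: [-0.9, -0.4, -3.5]
grip_width: 0.498
```

```bash
python3 - <<'E'
from mv import *
to([.5851,.1696,.1366],1.728)
c=cap('scene','s9f.png'); crop(c,300,70,430,200,6,'s9.png')
c=cap('top','t9f.png'); crop(c,150,130,280,260,5,'t9.png')
E
```

```text
t 9.6333 pos [0.6681 0.1838 0.272 ] yaw 1.7288 F [-0.9 -0.4 -3.5] w 0.498 | shift cm [-0.08 -8.37 13.57] rot deg [-0.2  0.1  0. ]
```

View pics/s9.png

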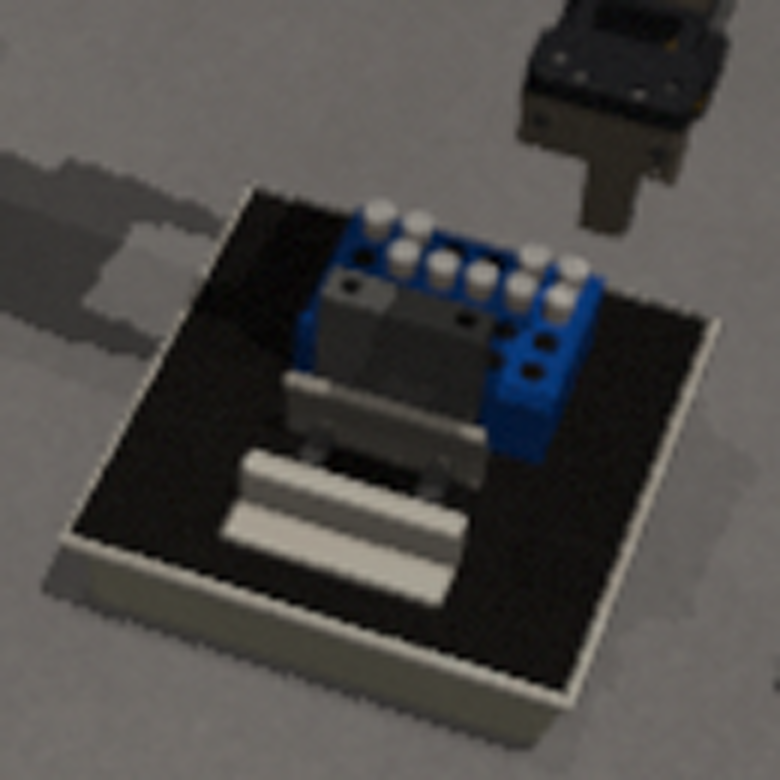

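View pics/t9.png

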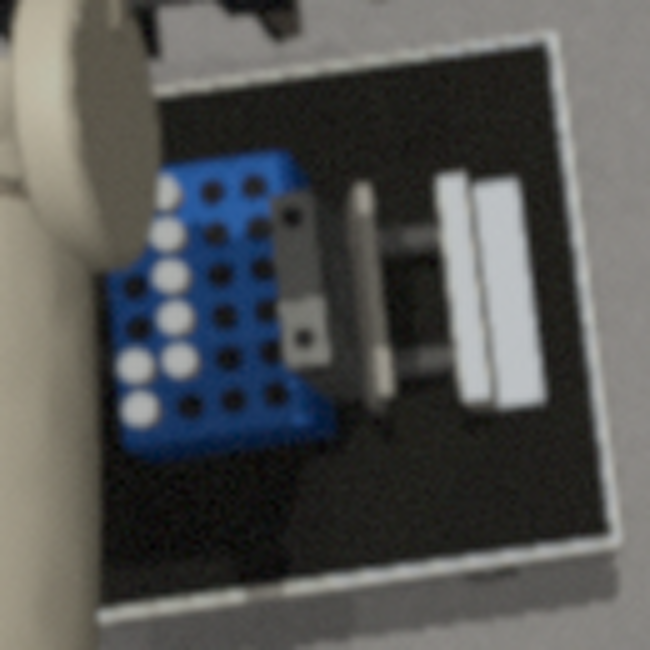

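```bash
cat > jaw.py <<'E'
from mv import *
import sys
S=np.array([.5863,.1622,0])
def prof(img,cam,x,ys,z):
    g=img.astype(np.float32).mean(2)
    w=[R.from_euler('z',.155).apply([x/1e3,y/1e3,0])+S+[0,0,z] for y in ys]
    uv=np.array([proj(cam,p) for p in w],np.float32)
    return cv2.remap(g,uv[:,0],uv[:,1],cv2.INTER_LINEAR)[:,0] if False else cv2.remap(g,uv[None,:,0],uv[None,:,1],cv2.INTER_LINEAR)[0]
ys=np.arange(-70,6,2.)
for n,a,b in(('top','top0.png',sys.argv[1]),('scene','scene0.png',sys.argv[2])):
    cam=cap(n);A=cv2.imread('pics/'+a);B=cv2.imread('pics/'+b)
    print(n)
    for X in ((-47,-40),(-15,15),(40,47)):
        pa=np.mean([prof(A,cam,x,ys,.12) for x in np.arange(X[0],X[1]+1)],0);pb=np.mean([prof(B,cam,x,ys,.12) for x in np.arange(X[0],X[1]+1)],0)
        print(X);print(dict(zip(ys[18:].astype(int).tolist(),zip(pa[18:].astype(int).tolist(),pb[18:].astype(int).tolist()))))
E
python3 jaw.py t9f.png s9f.png
```

```text
top
(-47, -40)
{-34: (44, 43), -32: (45, 42), -30: (44, 38), -28: (45, 35), -26: (45, 34), -24: (45, 34), -22: (48, 38), -20: (64, 58), -18: (98, 96), -16: (128, 129), -14: (137, 139), -12: (125, 127), -10: (101, 103), -8: (78, 80), -6: (60, 65), -4: (43, 51), -2: (31, 44), 0: (30, 42), 2: (30, 40), 4: (28, 39)}
(-15, 15)
{-34: (27, 27), -32: (28, 24), -30: (29, 21), -28: (29, 21), -26: (28, 20), -24: (28, 20), -22: (30, 20), -20: (48, 29), -18: (86, 53), -16: (124, 78), -14: (138, 89), -12: (129, 86), -10: (105, 78), -8: (82, 69), -6: (63, 59), -4: (45, 48), -2: (33, 42), 0: (28, 42), 2: (28, 42), 4: (27, 40)}
(40, 47)
{-34: (27, 30), -32: (28, 29), -30: (26, 28), -28: (28, 29), -26: (29, 29), -24: (28, 29), -22: (30, 31), -20: (46, 45), -18: (81, 82), -16: (118, 119), -14: (133, 135), -12: (127, 129), -10: (105, 106), -8: (77, 78), -6: (52, 53), -4: (36, 36), -2: (29, 30), 0: (29, 28), 2: (28, 29), 4: (27, 31)}
scene
(-47, -40)
{-34: (23, 23), -32: (25, 25), -30: (27, 27), -28: (29, 29), -26: (31, 32), -24: (36, 37), -22: (49, 50), -20: (67, 69), -18: (89, 91), -16: (105, 107), -14: (104, 106), -12: (88, 89), -10: (60, 60), -8: (36, 33), -6: (28, 23), -4: (26, 22), -2: (25, 23), 0: (25, 24), 2: (26, 24), 4: (25, 24)}
(-15, 15)
{-34: (39, 41), -32: (38, 39), -30: (37, 38), -28: (37, 38), -26: (37, 38), -24: (39, 39), -22: (49, 43), -20: (67, 51), -18: (90, 62), -16: (107, 71), -14: (109, 72), -12: (95, 64), -10: (66, 50), -8: (38, 37), -6: (27, 32), -4: (25, 32), -2: (26, 32), 0: (26, 32), 2: (26, 31), 4: (26, 30)}
(40, 47)
{-34: (39, 41), -32: (38, 40), -30: (37, 38), -28: (37, 38), -26: (37, 39), -24: (38, 40), -22: (45, 46), -20: (60, 60), -18: (83, 83), -16: (104, 105), -14: (109, 110), -12: (97, 98), -10: (67, 66), -8: (38, 37), -6: (28, 29), -4: (26, 27), -2: (26, 26), 0: (26, 25), 2: (27, 25), 4: (27, 25)}
```

Image profiles put the jaw exactly at its rest position on both cameras, and the block moved freely. The thin block stands loose, so I'll take it out and put it back.

>>> servo_tool:
  rows: [0, -4, 0, 0, 0, 0, 0.5, 0, -7.5, 0, 0, 0, 0, 0.5, 0, -8.3, 0, 0, 0, 0, 0.5, 0, -8.4, 0, 0, 0, 0, 0.5, 0, -8.4, 0, 0, 0, 0, 0.5, 0, -8.4, 2, 0, 0, 0, 0.5, 0, -8.4, 5, 0, 0, 0, 0.5, 0, -8.4, 7, 0, 0, 0, 0.5]

```text
time_s: 10.5
tool_pos: [0.5809, 0.1705, 0.2062]
tcp_rot: [-3.141, 0.001, 1.73]
force: [-0.6, 0.6, -0.3]
grip_width: 0.502
```

```bash
python3 - <<'E'
from mv import *
to([.5845,.171,.1366],1.728)
E
```

```text
t 10.5 pos [0.5809 0.1705 0.2062] yaw 1.7296 F [-0.6  0.6 -0.3] w 0.502 | shift cm [0.   0.36 6.96] rot deg [-0.   0.1  0.1]
```

>>> servo_tool:
  rows: [0, 0.35, 2, 0, 0, 0, 0.5, 0, 0.35, 4, 0, 0, 0, 0.5, 0, 0.35, 6, 0, 0, 0, 0.5, 0, 0.35, 6.9, 0, 0, 0, 0.5, 0, 0.35, 6.9, 0, 0, 0, 0.5, 0, 0.35, 6.9, 0, 0, 0, 1, 0, 0.35, 6.9, 0, 0, 0, 1, 0, 0.35, 6.9, 0, 0, 0, 1]

```text
time_s: 11.17
tool_pos: [0.5858, 0.1711, 0.1391]
tcp_rot: [3.138, 0.002, 1.73]
force: [-0.5, 0.5, 0.3]
grip_width: 0.302
```

>>> servo_tool:
  rows: [0, 0, 0, 0, 0, 0, 1, 0, 0, 0, 0, 0, 0, 1, 0, 0, 0, 0, 0, 0, 1, 0, 0, 0, 0, 0, 0, 1]

```text
time_s: 11.5
tool_pos: [0.5867, 0.1713, 0.1406]
tcp_rot: [3.136, 0.002, 1.73]
force: [-0.7, 0.4, 6.1]
grip_width: 0.213
```

>>> servo_tool:
  rows: [0, 0, -1.5, 0, 0, 0, 1, 0, 0, -3, 0, 0, 0, 1, 0, 0, -6, 0, 0, 0, 1, 0, 0, -8.5, 0, 0, 0, 1, 0, 0, -8.5, 0, 0, 0, 1]

```text
time_s: 11.92
tool_pos: [0.589, 0.1716, 0.2315]
tcp_rot: [3.127, 0.002, 1.73]
force: [0.5, 0.6, -0.4]
grip_width: 0.216
```

```bash
python3 - <<'E'
from mv import *
to([.5246,-.1144,.20],1.34)
E
```

```text
t 11.9167 pos [0.589  0.1716 0.2315] yaw 1.7297 F [ 0.5  0.6 -0.4] w 0.216 | shift cm [-27.21 -10.93   3.05] rot deg [ 0.9 -0.  22.3]
```

>>> servo_tool:
  rows: [-3.5, -1.5, 0, 0.9, 0, 4, 1, -7, -3, 0, 0.9, 0, 8, 1, -10.5, -4.5, 0, 0.9, 0, 12, 1, -14, -6, 0, 0.9, 0, 16, 1, -17.5, -7.5, 0, 0.9, 0, 20, 1, -21, -9, 0.5, 0.9, 0, 22, 1, -24.5, -10, 0.5, 0.9, 0, 22, 1, -27.2, -10.9, 0.5, 0.9, 0, 22, 1]

```text
time_s: 12.58
tool_pos: [0.5229, -0.1164, 0.2236]
tcp_rot: [-3.139, -0.0, 1.344]
force: [0.5, 1.1, -0.7]
grip_width: 0.217
```

```bash
python3 - <<'E'
from mv import *
to([.5246,-.1144,.0706],1.34)
E
```

```text
t 12.5833 pos [ 0.5229 -0.1164  0.2236] yaw 1.3444 F [ 0.5  1.1 -0.7] w 0.217 | shift cm [ 0.23  0.17 15.3 ] rot deg [-0.2 -0.   0.3]
```

>>> servo_tool:
  rows: [0.2, 0.2, 3, 0, 0, 0, 1, 0.2, 0.2, 6, 0, 0, 0, 1, 0.2, 0.2, 9, 0, 0, 0, 1, 0.2, 0.2, 11, 0, 0, 0, 1, 0.2, 0.2, 12.5, 0, 0, 0, 1, 0.2, 0.2, 13, 0, 0, 0, 1, 0.2, 0.2, 13, 0, 0, 0, 1, 0.2, 0.2, 13, 0, 0, 0, 1]

```text
time_s: 13.25
tool_pos: [0.5249, -0.1148, 0.0937]
tcp_rot: [-3.139, -0.0, 1.344]
force: [-0.4, -0.1, -1.0]
grip_width: 0.218
```

```bash
python3 - <<'E'
from mv import *
to([.5246,-.1144,.0706],1.34)
c=cap('scene'); crop(c,250,140,350,240,6,'s10.png')
E
```

```text
t 13.25 pos [ 0.5249 -0.1148  0.0937] yaw 1.3444 F [-0.4 -0.1 -1. ] w 0.218 | shift cm [ 0.03 -0.04  2.31] rot deg [-0.2 -0.   0.3]
```

View pics/s10.png

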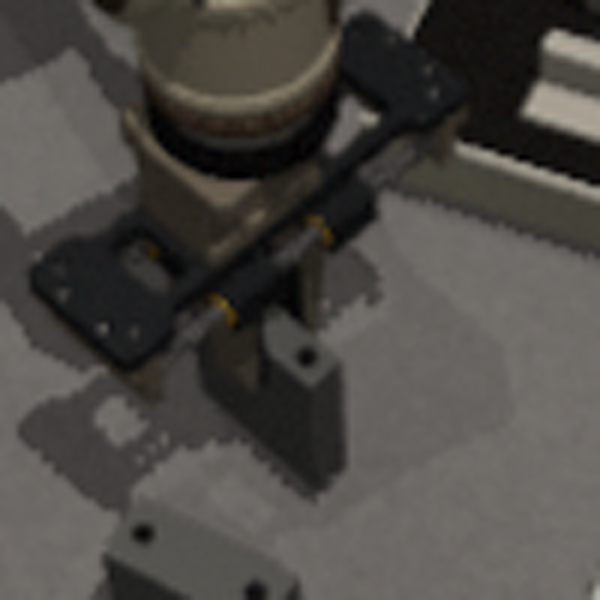

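Held square. Lower slowly to the bench.

>>> servo_tool:
  rows: [0, 0, 0.8, 0, 0, 0, 1, 0, 0, 1.5, 0, 0, 0, 1, 0, 0, 2.0, 0, 0, 0, 1, 0, 0, 2.2, 0, 0, 0, 1, 0, 0, 2.3, 0, 0, 0, 1, 0, 0, 2.3, 0, 0, 0, 1]

```text
time_s: 13.8
tool_pos: [0.5254, -0.115, 0.0713]
tcp_rot: [-3.14, -0.0, 1.345]
force: [0.2, 0.4, -0.3]
grip_width: 0.213
```

```bash
python3 - <<'E'
from mv import *
to([.5246,-.1144,.0706],1.34)
E
```

```text
t 13.8 pos [ 0.5254 -0.115   0.0713] yaw 1.3445 F [ 0.2  0.4 -0.3] w 0.213 | shift cm [ 0.04 -0.09  0.07] rot deg [-0.1 -0.   0.3]
```

>>> servo_tool:
  rows: [0, 0, 0.1, 0, 0, 0, 1, 0, 0, 0.15, 0, 0, 0, 1, 0, 0, 0.15, 0, 0, 0, 1]

```text
time_s: 14.05
tool_pos: [0.5258, -0.1152, 0.0708]
tcp_rot: [-3.14, 0.0, 1.345]
force: [-1.7, 0.3, 4.8]
grip_width: 0.217
```

>>> servo_tool:
  rows: [0, 0, 0.1, 0, 0, 0, 1, 0, 0, 0.15, 0, 0, 0, 1]

```text
time_s: 14.22
tool_pos: [0.5259, -0.1152, 0.0708]
tcp_rot: [-3.14, 0.0, 1.345]
force: [-6.3, 2.3, 13.5]
grip_width: 0.215
```

>>> servo_tool:
  rows: [0, 0, -0.1, 0, 0, 0, 1, 0, 0, -0.1, 0, 0, 0, 0.4, 0, 0, -0.1, 0, 0, 0, 0.4, 0, 0, -0.1, 0, 0, 0, 0.4, 0, 0, -0.1, 0, 0, 0, 0.4, 0, 0, -0.1, 0, 0, 0, 0.4, 0, 0, -0.1, 0, 0, 0, 0.4]

```text
time_s: 14.8
tool_pos: [0.5258, -0.1152, 0.0716]
tcp_rot: [-3.14, 0.0, 1.345]
force: [0.3, 0.3, 0.2]
grip_width: 0.597
```

>>> servo_tool:
  rows: [0, 0, -2, 0, 0, 0, 0.4, 0, 0, -5, 0, 0, 0, 0.4, 0, 0, -8, 0, 0, 0, 0.4, 0, 0, -11, 0, 0, 0, 0.2, 0, 0, -12, 0, 0, 0, 0.2]

```text
time_s: 15.22
tool_pos: [0.5283, -0.1162, 0.1966]
tcp_rot: [3.136, 0.002, 1.345]
force: [0.1, -0.9, 0.1]
grip_width: 0.726
```

```bash
python3 - <<'E'
from mv import *
to([.5236,-.3194,.19],.286+np.pi/2)
c=cap('scene'); crop(c,210,140,350,290,4,'s11.png')
E
```

```text
t 15.2167 pos [ 0.5283 -0.1162  0.1966] yaw 1.3449 F [ 0.1 -0.9  0.1] w 0.726 | shift cm [-19.9    4.09   0.72] rot deg [  0.3   0.2 -29.3]
```

View pics/s11.png

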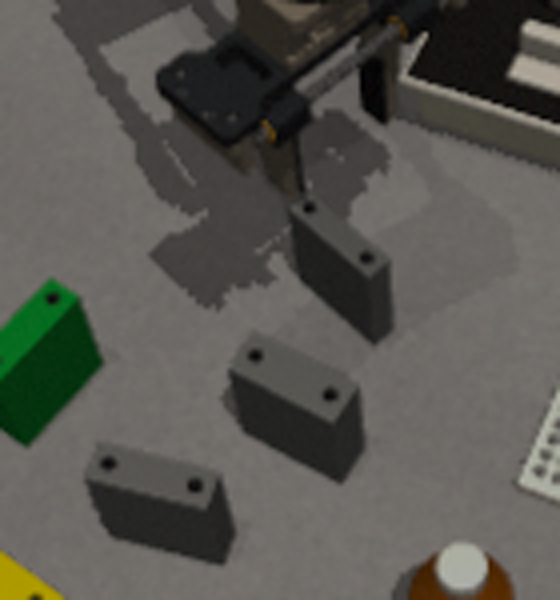

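>>> servo_tool:
  rows: [-4, 0, 0.3, 0.3, 0.2, -6, 0.2, -7.5, 1, 0.3, 0.3, 0.2, -12, 0.2, -11, 2, 0.3, 0.3, 0.2, -18, 0.2, -14.5, 3, 0.3, 0.3, 0.2, -24, 0.2, -17.5, 3.8, 0.3, 0.3, 0.2, -29.3, 0.2, -19.5, 4.1, 0.3, 0.3, 0.2, -29.3, 0.2, -19.9, 4.1, 0.3, 0.3, 0.2, -29.3, 0.2, -19.9, 4.1, 0.3, 0.3, 0.2, -29.3, 0.2]

```text
time_s: 15.93
tool_pos: [0.523, -0.32, 0.1923]
tcp_rot: [-3.141, -0.002, 1.854]
force: [0.5, 0.6, -1.0]
grip_width: 0.799
```

```bash
python3 - <<'E'
from mv import *
to([.5236,-.3194,.066],.286+np.pi/2)
E
```

```text
t 15.9333 pos [ 0.523  -0.32    0.1923] yaw 1.8539 F [ 0.5  0.6 -1. ] w 0.799 | shift cm [1.000e-02 8.000e-02 1.263e+01] rot deg [-0.  -0.1 -0.2]
```

>>> servo_tool:
  rows: [0, 0, 3, 0, 0, 0, 0.2, 0, 0, 6, 0, 0, 0, 0.2, 0, 0, 9, 0, 0, 0, 0.2, 0, 0, 11, 0, 0, 0, 0.2, 0, 0, 12.3, 0, 0, 0, 0.2, 0, 0, 12.6, 0, 0, 0, 0.2, 0, 0, 12.6, 0, 0, 0, 0.2, 0, 0, 12.6, 0, 0, 0, 0.2]

```text
time_s: 16.6
tool_pos: [0.5238, -0.3199, 0.0677]
tcp_rot: [3.141, -0.0, 1.854]
force: [-1.0, -0.5, -0.6]
grip_width: 0.798
```

```bash
python3 - <<'E'
from mv import *
to([.5236,-.3194,.066],.286+np.pi/2)
c=cap('scene'); crop(c,190,180,330,310,5,'s12.png')
E
```

```text
t 16.6 pos [ 0.5238 -0.3199  0.0677] yaw 1.8544 F [-1.  -0.5 -0.6] w 0.798 | shift cm [ 0.05 -0.    0.17] rot deg [ 0.  -0.  -0.1]
```

View pics/s12.png

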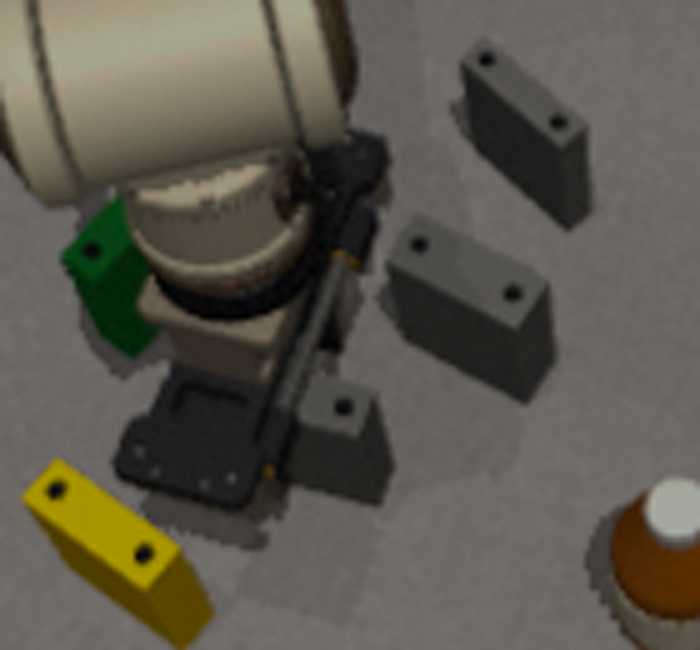

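Good straddle, not near the yellow block or the thick one. Close.

>>> servo_tool:
  rows: [0, 0, 0.1, 0, 0, 0, 1, 0, 0, 0.1, 0, 0, 0, 1, 0, 0, 0.1, 0, 0, 0, 1, 0, 0, 0.1, 0, 0, 0, 1, 0, 0, 0.1, 0, 0, 0, 1, 0, 0, 0.1, 0, 0, 0, 1, 0, 0, 0.1, 0, 0, 0, 1, 0, 0, 0.1, 0, 0, 0, 1]

```text
time_s: 17.32
tool_pos: [0.524, -0.3203, 0.0671]
tcp_rot: [3.141, 0.0, 1.854]
force: [0.6, 0.1, -0.1]
grip_width: 0.277
```

>>> servo_tool:
  rows: [0, 0, 0, 0, 0, 0, 1, 0, 0, 0, 0, 0, 0, 1]

```text
time_s: 17.48
tool_pos: [0.524, -0.3203, 0.0672]
tcp_rot: [3.141, 0.0, 1.854]
force: [-0.5, 0.0, 0.3]
grip_width: 0.278
```

>>> servo_tool:
  rows: [0, 0, -2, 0, 0, 0, 1, 0, 0, -5, 0, 0, 0, 1, 0, 0, -8, 0, 0, 0, 1, 0, 0, -12, 0, 0, 0, 1, 0, 0, -15.5, 0, 0, 0, 1, 0, 0, -15.5, 0, 0, 0, 1, 0, 0, -15.5, 0, 0, 0, 1]

```text
time_s: 18.07
tool_pos: [0.5249, -0.3213, 0.2249]
tcp_rot: [3.138, 0.005, 1.854]
force: [-0.0, -0.1, -2.1]
grip_width: 0.284
```

```bash
python3 - <<'E'
from mv import *
S=np.array([.5863,.1622,0])
to(S+R.from_euler('z',.157).apply([0,.0075,.22]),.157+np.pi/2)
E
```

```text
t 18.0667 pos [ 0.5249 -0.3213  0.2249] yaw 1.8542 F [-0.  -0.1 -2.1] w 0.284 | shift cm [45.45 19.51  0.33] rot deg [0.2 0.3 7.2]
```

>>> servo_tool:
  rows: [3.6, 1.5, 0.3, 0.2, 0.3, 2, 1, 7.2, 3, 0.3, 0.2, 0.3, 4, 1, 10.8, 4.6, 0.3, 0.2, 0.3, 6, 1, 14.4, 6.2, 0.3, 0.2, 0.3, 7.2, 1, 18, 7.8, 0.3, 0.2, 0.3, 7.2, 1, 21.6, 9.3, 0.3, 0.2, 0.3, 7.2, 1, 25.2, 10.8, 0.3, 0.2, 0.3, 7.2, 1, 28, 12, 0.3, 0.2, 0.3, 7.2, 1]

```text
time_s: 18.73
tool_pos: [0.5602, -0.0157, 0.2181]
tcp_rot: [-3.138, -0.003, 1.73]
force: [0.0, -0.6, -0.8]
grip_width: 0.283
```

```bash
python3 - <<'E'
from mv import *
S=np.array([.5863,.1622,0])
to(S+R.from_euler('z',.157).apply([0,.0058,.22]),.157+np.pi/2)
E
```

```text
t 18.7333 pos [ 0.5602 -0.0157  0.2181] yaw 1.7297 F [ 0.  -0.6 -0.8] w 0.283 | shift cm [17.73  5.39 -0.15] rot deg [-0.2 -0.2  0.1]
```

>>> servo_tool:
  rows: [4, 1.2, 0, 0, 0, 0, 1, 8, 2.4, 0, 0, 0, 0, 1, 12, 3.6, 0, 0, 0, 0, 1, 15, 4.6, 0, 0, 0, 0, 1, 17, 5.2, 0, 0, 0, 0, 1, 17.7, 5.4, 0, 0, 0, 0, 1, 17.7, 5.4, 0, 0, 0, 0, 1, 17.7, 5.4, 0, 0, 0, 0, 1]

```text
time_s: 19.4
tool_pos: [0.5847, 0.1668, 0.2168]
tcp_rot: [-3.135, -0.003, 1.73]
force: [-0.4, 0.6, -1.2]
grip_width: 0.282
```

```bash
python3 - <<'E'
from mv import *
S=np.array([.5863,.1622,0])
to(S+R.from_euler('z',.157).apply([0,.0058,.22]),.157+np.pi/2)
c=cap('scene'); crop(c,300,70,430,200,6,'s13.png')
c=cap('top'); crop(c,150,130,280,260,5,'t13.png')
E
```

```text
t 19.4 pos [0.5847 0.1668 0.2168] yaw 1.7298 F [-0.4  0.6 -1.2] w 0.282 | shift cm [ 0.1   0.08 -0.32] rot deg [-0.4 -0.1  0.1]
```

View pics/s13.png

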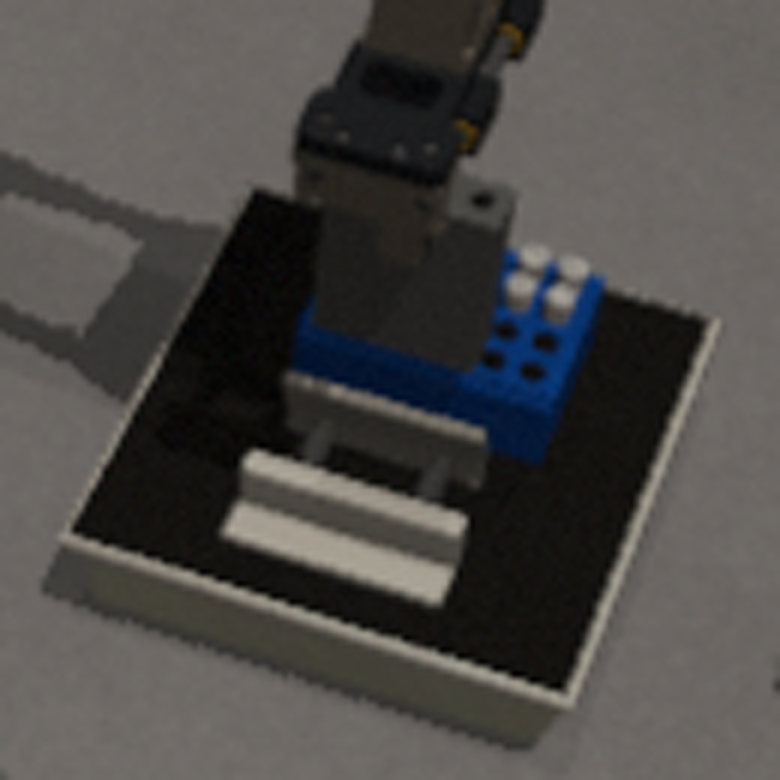

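View pics/t13.png

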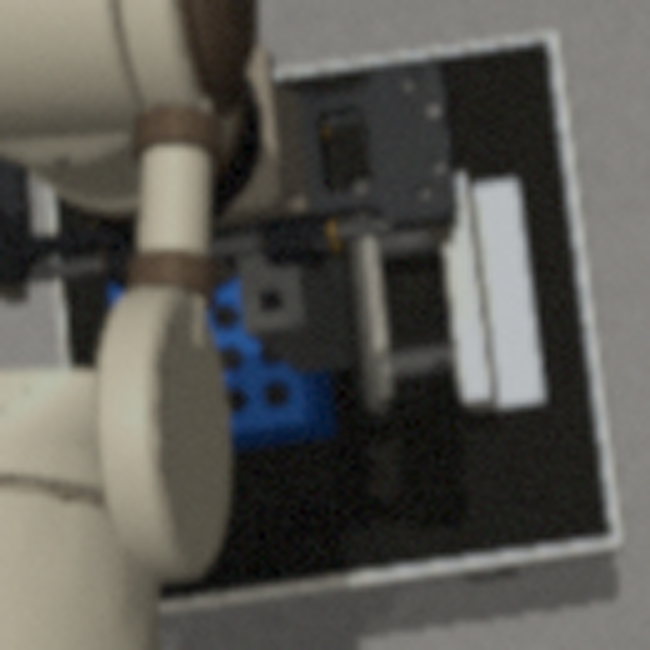

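>>> servo_tool:
  rows: [0.1, 0.05, 1, -0.4, 0, 0, 1, 0.1, 0.05, 2, -0.4, 0, 0, 1, 0.1, 0.05, 3, -0.4, 0, 0, 1, 0.1, 0.05, 3.7, -0.4, 0, 0, 1, 0.1, 0.05, 3.7, -0.4, 0, 0, 1, 0.1, 0.05, 3.7, -0.4, 0, 0, 1]

```text
time_s: 20.0
tool_pos: [0.585, 0.1668, 0.18]
tcp_rot: [3.141, -0.003, 1.728]
force: [-0.3, -0.7, -1.2]
grip_width: 0.281
```

>>> servo_tool:
  rows: [0, 0, 0.4, 0, 0, 0, 1, 0, 0, 0.8, 0, 0, 0, 1, 0, 0, 1, 0, 0, 0, 1, 0, 0, 1, 0, 0, 0, 1]

```text
time_s: 20.33
tool_pos: [0.5852, 0.1676, 0.17]
tcp_rot: [3.14, -0.004, 1.728]
force: [0.8, 3.1, -1.0]
grip_width: 0.282
```

```bash
python3 - <<'E'
from mv import *
S=np.array([.5863,.1622,0])
to(S+R.from_euler('z',.157).apply([0,.0058,.1372]),.157+np.pi/2)
E
```

```text
t 20.3333 pos [0.5852 0.1676 0.17  ] yaw 1.7279 F [ 0.8  3.1 -1. ] w 0.282 | shift cm [0.01 0.02 3.28] rot deg [ 0.1 -0.2  0. ]
```

>>> servo_tool:
  rows: [0, 0, 0.3, 0, -0.2, 0, 1, 0, 0, 0.6, 0, -0.2, 0, 1, 0, 0, 0.9, 0, -0.2, 0, 1, 0, 0, 1, 0, -0.2, 0, 1]

```text
time_s: 20.67
tool_pos: [0.5852, 0.168, 0.1598]
tcp_rot: [3.14, -0.001, 1.728]
force: [-0.7, 2.8, 2.9]
grip_width: 0.282
```

>>> servo_tool:
  rows: [0, 0, 0.3, 0, 0, 0, 1, 0, 0, 0.6, 0, 0, 0, 1, 0, 0, 0.8, 0, 0, 0, 1]

```text
time_s: 20.92
tool_pos: [0.5849, 0.1681, 0.1511]
tcp_rot: [3.141, -0.001, 1.728]
force: [0.2, 2.6, 1.1]
grip_width: 0.28
```

```bash
python3 - <<'E'
from mv import *
S=np.array([.5863,.1622,0])
to(S+R.from_euler('z',.157).apply([0,.0058,.1372]),.157+np.pi/2)
E
```

```text
t 20.9167 pos [0.5849 0.1681 0.1511] yaw 1.7281 F [0.2 2.6 1.1] w 0.28 | shift cm [-0.03  0.04  1.39] rot deg [ 0.  -0.1  0. ]
```

>>> servo_tool:
  rows: [0, 0, 0.4, 0, 0, 0, 1, 0, 0, 0.8, 0, 0, 0, 1, 0, 0, 1.1, 0, 0, 0, 1, 0, 0, 1.3, 0, 0, 0, 1, 0, 0, 1.35, 0, 0, 0, 1, 0, 0, 1.35, 0, 0, 0, 1]

```text
time_s: 21.42
tool_pos: [0.5845, 0.1681, 0.1372]
tcp_rot: [-3.141, -0.001, 1.728]
force: [-1.8, 2.6, 0.8]
grip_width: 0.282
```

>>> servo_tool:
  rows: [0, 0, 0.1, 0, 0, 0, 1, 0, 0, 0.1, 0, 0, 0, 1]

```text
time_s: 21.58
tool_pos: [0.5845, 0.1681, 0.1371]
tcp_rot: [-3.141, -0.001, 1.728]
force: [-4.4, 2.8, 6.3]
grip_width: 0.278
```

```bash
python3 - <<'E'
from mv import *
S=np.array([.5863,.1622,0])
to(S+R.from_euler('z',.157).apply([0,.0058,.1372]),.157+np.pi/2)
c=cap('scene','s14f.png');cap('top','t14f.png'); crop(c,300,70,430,200,6,'s14.png')
E
python3 jaw.py t14f.png s14f.png
```

```text
t 21.5833 pos [0.5845 0.1681 0.1371] yaw 1.7282 F [-4.4  2.8  6.3] w 0.278 | shift cm [-0.03  0.09 -0.01] rot deg [-0.  -0.1  0. ]
top
(-47, -40)
{-34: (44, 34), -32: (45, 34), -30: (44, 32), -28: (45, 34), -26: (45, 51), -24: (45, 86), -22: (48, 121), -20: (64, 134), -18: (98, 126), -16: (128, 100), -14: (137, 76), -12: (125, 58), -10: (101, 46), -8: (78, 39), -6: (60, 37), -4: (43, 36), -2: (31, 36), 0: (30, 36), 2: (30, 37), 4: (28, 37)}
(-15, 15)
{-34: (27, 39), -32: (28, 38), -30: (29, 38), -28: (29, 38), -26: (28, 43), -24: (28, 56), -22: (30, 74), -20: (48, 80), -18: (86, 76), -16: (124, 66), -14: (138, 55), -12: (129, 46), -10: (105, 39), -8: (82, 33), -6: (63, 30), -4: (45, 30), -2: (33, 29), 0: (28, 29), 2: (28, 30), 4: (27, 33)}
(40, 47)
{-34: (27, 50), -32: (28, 42), -30: (26, 33), -28: (28, 29), -26: (29, 39), -24: (28, 65), -22: (30, 99), -20: (46, 119), -18: (81, 117), -16: (118, 90), -14: (133, 58), -12: (127, 42), -10: (105, 44), -8: (77, 48), -6: (52, 50), -4: (36, 51), -2: (29, 51), 0: (29, 52), 2: (28, 54), 4: (27, 63)}
scene
(-47, -40)
{-34: (23, 26), -32: (25, 3
[... 173 characters left out ...]
-8: (36, 23), -6: (28, 23), -4: (26, 23), -2: (25, 24), 0: (25, 25), 2: (26, 26), 4: (25, 26)}
(-15, 15)
{-34: (39, 38), -32: (38, 38), -30: (37, 39), -28: (37, 44), -26: (37, 57), -24: (39, 75), -22: (49, 90), -20: (67, 94), -18: (90, 84), -16: (107, 63), -14: (109, 40), -12: (95, 30), -10: (66, 30), -8: (38, 30), -6: (27, 30), -4: (25, 30), -2: (26, 31), 0: (26, 32), 2: (26, 33), 4: (26, 34)}
(40, 47)
{-34: (39, 38), -32: (38, 38), -30: (37, 38), -28: (37, 44), -26: (37, 58), -24: (38, 78), -22: (45, 96), -20: (60, 104), -18: (83, 93), -16: (104, 70), -14: (109, 46), -12: (97, 34), -10: (67, 31), -8: (38, 31), -6: (28, 31), -4: (26, 32), -2: (26, 30), 0: (26, 29), 2: (27, 28), 4: (27, 28)}
```

View pics/s14.png

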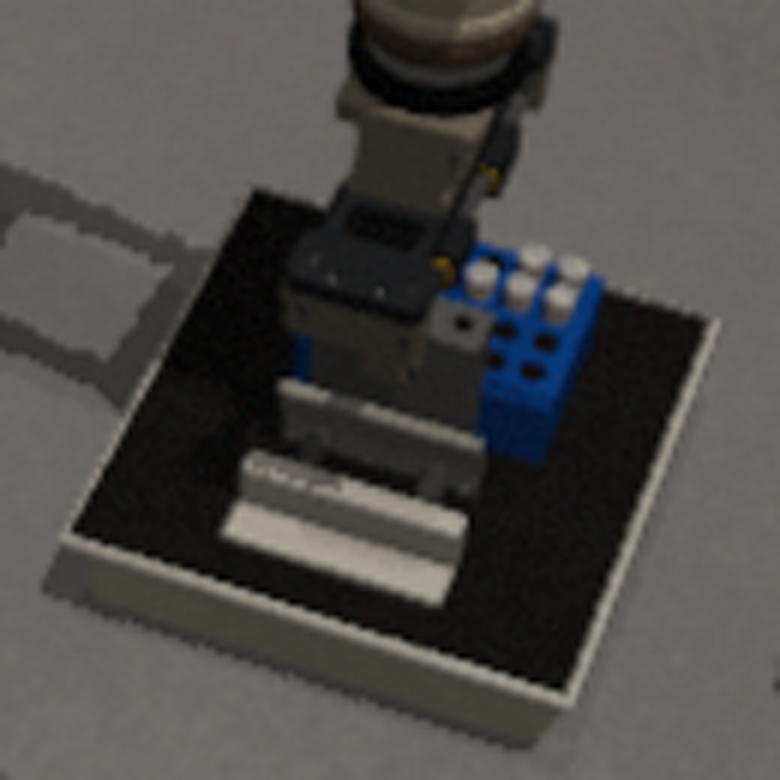

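>>> servo_tool:
  rows: [0.1, 0, -0.1, 0, 0, 0, 1, 0.1, 0, -0.1, 0, 0, 0, 1, 0.1, 0, -0.1, 0, 0, 0, 1]

```text
time_s: 22.03
tool_pos: [0.5842, 0.1682, 0.1377]
tcp_rot: [-3.141, 0.0, 1.728]
force: [-1.3, -1.0, -1.9]
grip_width: 0.282
```

>>> servo_tool:
  rows: [0.1, 0, 0, 0, 0, 0, 1, 0.1, 0, 0, 0, 0, 0, 1, 0.1, 0, 0, 0, 0, 0, 1]

```text
time_s: 22.28
tool_pos: [0.5843, 0.1683, 0.1377]
tcp_rot: [-3.141, 0.002, 1.728]
force: [-0.4, -3.9, -1.1]
grip_width: 0.281
```

>>> servo_tool:
  rows: [-0.1, 0, 0.15, 0, 0, 0, 1, -0.1, 0, 0.15, 0, 0, 0, 1, -0.1, 0, 0.15, 0, 0, 0, 1]

```text
time_s: 22.53
tool_pos: [0.5845, 0.1682, 0.1372]
tcp_rot: [-3.141, 0.0, 1.728]
force: [-3.4, 1.1, 5.1]
grip_width: 0.283
```

>>> servo_tool:
  rows: [0, 0, 0, 0, 0, 0, 0.45, 0, 0, 0, 0, 0, 0, 0.45, 0, 0, 0, 0, 0, 0, 0.45, 0, 0, 0, 0, 0, 0, 0.45, 0, 0, 0, 0, 0, 0, 0.45]

```text
time_s: 22.95
tool_pos: [0.5844, 0.1682, 0.1369]
tcp_rot: [-3.141, 0.0, 1.728]
force: [1.2, 0.2, -0.1]
grip_width: 0.547
```

>>> servo_tool:
  rows: [0, 0, -1.5, 0, 0, 0, 0.45, 0, 0, -3.5, 0, 0, 0, 0.45, 0, 0, -6.5, 0, 0, 0, 0.45, 0, 0, -10, 0, 0, 0, 0.45, 0, 0, -14, 0, 0, 0, 0.45, 0, 0, -16, 0, 0, 0, 0.45]

```text
time_s: 23.45
tool_pos: [0.586, 0.1684, 0.3024]
tcp_rot: [3.135, 0.001, 1.728]
force: [1.0, -0.4, 0.5]
grip_width: 0.552
```

>>> servo_tool:
  rows: [-4, 0, 0, 0, 0, 0, 0.45, -8, 0, 0, 0, 0, 0, 0.45, -12, 0, 0, 0, 0, 0, 0.45, -16, -4, 0, 0, 0, 0, 0.45, -18, -8, 0, 0, 0, 0, 0.45, -20, -12, 0, 0, 0, 0, 0.45, -20, -14, 0, 0, 0, 0, 0.45, -20, -14, 0, 0, 0, 0, 0.45]

```text
time_s: 24.12
tool_pos: [0.474, -0.0528, 0.3004]
tcp_rot: [3.14, 0.0, 1.724]
force: [-1.2, -0.0, -0.1]
grip_width: 0.555
```

```bash
python3 - <<'E'
from mv import *
c=cap('scene','s15f.png'); crop(c,300,70,430,200,6,'s15.png')
c=cap('top','t15f.png'); crop(c,150,130,280,260,5,'t15.png')
E
python3 jaw.py t15f.png s15f.png
```

```text
top
(-47, -40)
{-34: (44, 43), -32: (45, 44), -30: (44, 43), -28: (45, 43), -26: (45, 58), -24: (45, 91), -22: (48, 124), -20: (64, 137), -18: (98, 128), -16: (128, 105), -14: (137, 83), -12: (125, 68), -10: (101, 55), -8: (78, 44), -6: (60, 40), -4: (43, 39), -2: (31, 37), 0: (30, 38), 2: (30, 38), 4: (28, 37)}
(-15, 15)
{-34: (27, 27), -32: (28, 27), -30: (29, 27), -28: (29, 28), -26: (28, 42), -24: (28, 77), -22: (30, 116), -20: (48, 134), -18: (86, 130), -16: (124, 108), -14: (138, 85), -12: (129, 70), -10: (105, 56), -8: (82, 48), -6: (63, 44), -4: (45, 44), -2: (33, 44), 0: (28, 46), 2: (28, 61), 4: (27, 89)}
(40, 47)
{-34: (27, 27), -32: (28, 27), -30: (26, 27), -28: (28, 29), -26: (29, 42), -24: (28, 70), -22: (30, 108), -20: (46, 130), -18: (81, 130), -16: (118, 107), -14: (133, 78), -12: (127, 54), -10: (105, 39), -8: (77, 31), -6: (52, 29), -4: (36, 30), -2: (29, 32), 0: (29, 37), 2: (28, 52), 4: (27, 79)}
scene
(-47, -40)
{-34: (23, 27), -32: (25, 31), -30: (27, 36), -28: (29, 47), -26: (31, 68), -24: (36, 91), -22: (49, 107), -20: (67, 109), -18: (89, 93), -16: (105, 66), -14: (104, 36), -12: (88, 23), -10: (60, 23), -8: (36, 23), -6: (28, 24), -4: (26, 26), -2: (25, 27), 0: (25, 28), 2: (26, 29), 4: (25, 30)}
(-15, 15)
{-34: (39, 38), -32: (38, 39), -30: (37, 40), -28: (37, 47), -26: (37, 65), -24: (39, 88), -22: (49, 108), -20: (67, 115), -18: (90, 103), -16: (107, 77), -14: (109, 48), -12: (95, 35), -10: (66, 34), -8: (38, 34), -6: (27, 34), -4: (25, 34), -2: (26, 34), 0: (26, 35), 2: (26, 35), 4: (26, 34)}
(40, 47)
{-34: (39, 39), -32: (38, 39), -30: (37, 40), -28: (37, 46), -26: (37, 62), -24: (38, 85), -22: (45, 105), -20: (60, 114), -18: (83, 103), -16: (104, 77), -14: (109, 49), -12: (97, 34), -10: (67, 32), -8: (38, 32), -6: (28, 32), -4: (26, 32), -2: (26, 30), 0: (26, 30), 2: (27, 30), 4: (27, 29)}
```

View pics/s15f.png

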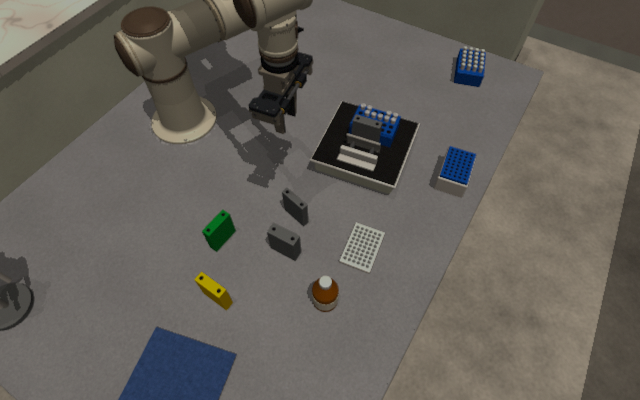

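View pics/s15.png

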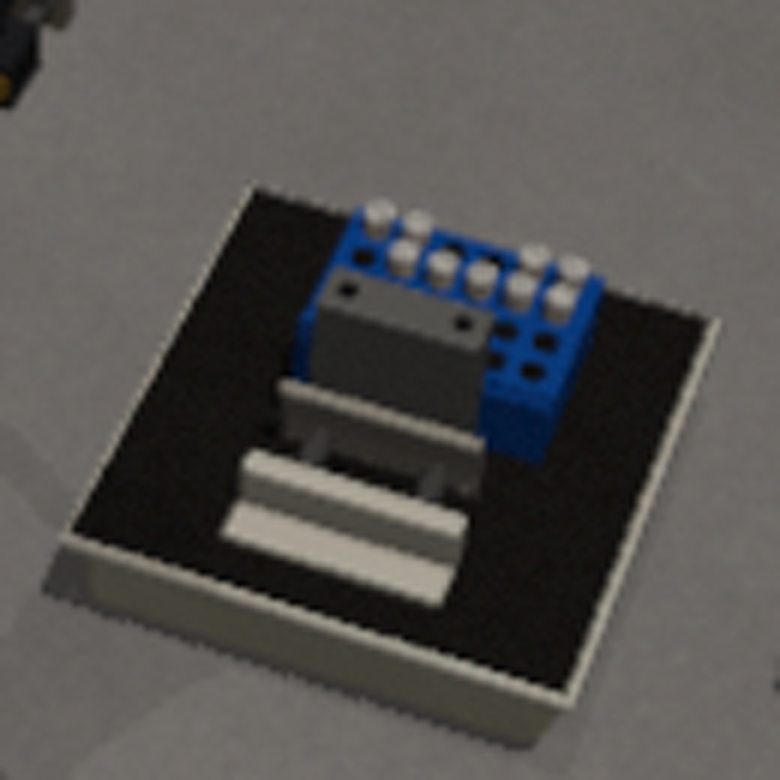

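View pics/t15.png

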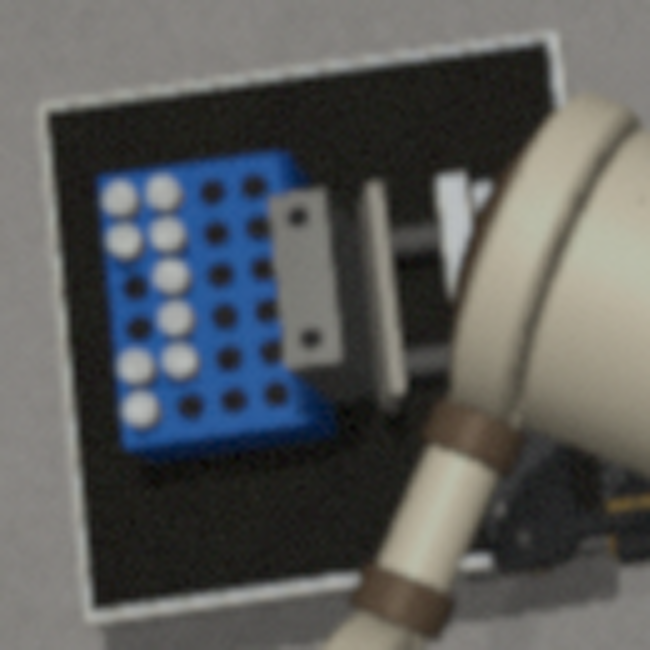

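```bash
python3 - <<'E'
from mv import *
cs=cap('scene');ct=cap('top');S=np.array([.5863,.1622,0])
loc=lambda w:np.round(R.from_euler('z',-.157).apply(np.array(w)-S)*1e3,1)
for p in [(347,289),(464,324)]: print('s',loc(back(cs,300+p[0]/6,70+p[1]/6,.165)))
for p in [(298,216),(310,338)]: print('t',loc(back(ct,150+p[0]/5,130+p[1]/5,.165)))
s=sensors.observe();print(s['time_s'],abs(s['qd']).max())
E
```

```text
s [-27.9   6.6 165. ]
s [ 29.3   6.6 165. ]
t [ 25.8   7.2 165. ]
t [-30.4   7.5 165. ]
24.4167 0.004817901842105828
```

```bash
python3 -c "
from workcell import arm
print(arm.finish_job())"
```

```text
the job is handed in; nothing more can be done
None
```

The middle (26 mm) block is now standing snug in the gap, about half-way along the jaw, and the job is handed in. It took about 24.5 s.

- **Thin block (20 mm):** I tried it first. It went down to the mat, but both cameras showed the jaw still at rest, so it was loose. I took it out and put it back upright where it came from.
- **Middle block (26 mm):** It slid down to the mat, with the tool stopping at the expected height and an upward push of about 6 N. After release it holds the jaw back about 5.5–6 mm of its 8 mm travel.
- **Position and posture:** It is within about 2 mm of the jaw's mid-length. The hole positions on its top show it upright, to within measuring error.
- **Left alone:** The thick block, bottle, well plate and the green and yellow blocks were not touched. The arm is clear of everything.

**Disagreement:** my first camera estimate of the gap was about 18 mm, which would have made the thin block fit. The jaw staying at rest with the thin block in, and then moving about 6 mm with the middle one, puts the gap just over 20 mm instead.

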